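Hang the dip baskets on fold-out hooks and pump the purge plunger

ROBOT

A 6-joint arm with a two-finger parallel gripper is mounted at the origin on a cart in front of the work surface, level with it; the furniture and walls round the work are solid. World frame = base frame: x ahead of the robot, y to its left, z up, the work surface at z = 0. Lengths are in m, angles in degrees, forces in N, time in s.
With the tool pointing down it reaches from about 0.25 to 0.725 m from the base axis. Payload 9.7 kg.
Tool frame: the origin (TCP) lies between the finger pads; the fingertips stand 19 mm ahead of it and the grasp point (between the pads) is the TCP; z points along the fingers, y is the line along which they close (so a half turn about z gives the same grasp; the last joint's range is limited). The gripper opens to 85 mm and grips with 20 to 120 N. Pads are 22 mm wide; open, the fingers measure 114 mm over their backs; the gripper's body (76 mm by 85 mm) begins 54 mm behind the grasp point. The pads swing forward as they close: fully open they stand 13 mm farther back than shut.
Start: joints at [63.77, 4.979, 10.078, 95.1, 0, 90], TCP at [0.243, 0.493, 0.25] pointing down, gripper open.
Joint ranges: [-179.16, 179.16], [-48.56, 103.87], [-65.8, 70.77], [-126.05, 130.52], [-82.76, 87.17], [-180, 180]. Speed limits (degrees/s): [127.2, 127.2, 147.25, 180, 180, 180].

INTERFACE

Orientations are given as [roll, pitch, yaw] about the fixed x, y, z axes, in that order (R = Rz(yaw) Ry(pitch) Rx(roll)).
In Python, from workcell import telemetry, camera, calibration, workorder gives the robot as it stands.
- The arm moves only by the tool play_rows, never from a script. Its argument "increments" is a list of rows, each a list of 3 entries, a list of its own where there are three numbers: the shift along the tool's x, y, z in mm, then the turn, a rotation vector about the tool's x, y, z in degrees, then the closure, from 0 (fully open) to 1 (shut). In form: [[[x, y, z], [ax, ay, az], jaw], ...]. A call has 1 to 20 rows; each row is the pose to reach, as a shift and turn from the pose commanded when the call began, along the tool's axes at that moment; what a row does not reach only later rows make up. A row lasts 1/10 s, in which the tool goes at most 50 mm and 8.59 degrees, less where a joint would pass 70% of its speed; a pose out of reach is approached as far as the arm can. A call with a gripper value outside its range is refused whole. The fingers move at their own pace and stop on an object; "grip_force" is the grip in N (left out, the last holds). Time passes only in rows, so rows that repeat a pose let the fingers close. It gives the time, the measured TCP pose, the force, the opening and the grip force at its end, in the units of the state.
- telemetry.get_obs(): the state, without advancing time (a new reading comes with each control period).
- camera(name): name is "scene" or "top" or "wrist"; returns (picture, depth): 420x560x3 uint8, red, green, blue; 420x560 float32, m along the optical axis (not along the pixel's ray), 0 where there is no reading.
- calibration(name): a dict with "vertical_fov" (degrees; the focal length in pixels is half the picture's height over the tangent of half this angle, whatever the lens; pixels are square), "cx", "cy" (the principal point, pixels), "rvec" (rotation vector, rad) and "tvec" (3), from world to camera coordinates, as OpenCV has them; the wrist camera has in their place "hand_eye" (4x4, takes a point from camera to tool coordinates, whose origin is the TCP and whose axes are the flange's). Camera axes: x right, y down, z forward; pixel columns grow to the right and rows downward; lengths in m; the calibration is good to about 2 mm. The wrist camera is an equidistant fisheye: a pixel r from the principal point sees the ray r / f radians off the axis. A picture is of the moment at which its call begins: read the wrist's pose just before it. calibration takes no time and is no camera call.
- workorder.job_done(): hands the job in; it is judged then, once.
The state is a dict: "time": time; "q": joint angles; "qd": joint speeds; "joint_efforts": joint torques, N m; "ee_pos": TCP position; "tcp_rot": TCP orientation; "wrist_force": force on the tool from outside, world axes, zero at the start; "torque": the same for the moment, N m; "opening": finger opening in m; "grasp_force": force on a finger pad.
Only numpy, scipy, OpenCV 4.12 (cv2) and the standard library are available. Lean on these libraries where they do the work, as an engineer would, in place of code of your own. Each camera call takes 0.05 s, during which the arm holds its last target. There are 200 camera calls.

TASK

Hang every dip basket that stands on the bench on the drying rack to drip: fold out one hook fully for each basket, hang each basket by its bail on a hook of its own, and leave any hook that is not needed folded flat. The baskets carry glass, so hold them gently (no more than about 40 N of grip on each finger). When all hang still, give the purge valve's plunger three full strokes, each down to its stop and all the way up again, and leave the baskets hanging still; leave the bottles and the timer where they are.

Things in the scene. Friction and masses are not known exactly. Their poses are not given: they have to be found in the camera images.
- rack: Drying rack, fixed: white back panel 330 mm wide (own y), top edge at z = 172 mm, front face at own x = +50 mm, behind a low steel drip tray 130 x 330 mm with a 12 mm rim. Origin: middle of the tray's underside; own -x points out of the panel's front, to the robot. Three steel hooks are hinged on the front at own y = -135, -30, +75 mm (hooks 1, 2, 3).
- hook_1 (a joint): Angle of hook 1 (rad): 0 = folded flat along the panel (arm points to the rack's own +y), 1.571 = fully out at its stop, square to the panel, toward the robot. Vertical hinge axis 16 mm in front of the panel, 42 mm from the seat point; opens counter-clockwise seen from above. No spring; light friction (0.05 N m) keeps it where it is left.
- hook_1_seat (a point): Point on the top of hook 1's arm, 42 mm out from the hinge axis, where a basket's bail should rest. The arm is a horizontal round bar 9 mm thick, 75 mm long from hinge axis to lip. The frame turns with the hook: own y runs outward along the arm, z up.
- hook_1_lip (a point): On the upright lip at the outer end of hook 1's arm: a vertical round pin 9 mm thick, 75 mm from the hinge axis. The pin ends 13 mm above this point; the arm's top is 17 mm below it, the panel's top edge 19 mm below it. It can be pinched from above to swing the hook.
- hook_2 (a joint): Angle of hook 2 (rad): 0 = folded flat along the panel (arm points to the rack's own +y), 1.571 = fully out at its stop, square to the panel, toward the robot. Vertical hinge axis 16 mm in front of the panel, 42 mm from the seat point; opens counter-clockwise seen from above. No spring; light friction (0.05 N m) keeps it where it is left.
- hook_2_seat (a point): Point on the top of hook 2's arm, 42 mm out from the hinge axis, where a basket's bail should rest. The arm is a horizontal round bar 9 mm thick, 75 mm long from hinge axis to lip. The frame turns with the hook: own y runs outward along the arm, z up.
- hook_2_lip (a point): On the upright lip at the outer end of hook 2's arm: a vertical round pin 9 mm thick, 75 mm from the hinge axis. The pin ends 13 mm above this point; the arm's top is 17 mm below it, the panel's top edge 19 mm below it. It can be pinched from above to swing the hook.
- hook_3 (a joint): Angle of hook 3 (rad): 0 = folded flat along the panel (arm points to the rack's own +y), 1.571 = fully out at its stop, square to the panel, toward the robot. Vertical hinge axis 16 mm in front of the panel, 42 mm from the seat point; opens counter-clockwise seen from above. No spring; light friction (0.05 N m) keeps it where it is left.
- hook_3_seat (a point): Point on the top of hook 3's arm, 42 mm out from the hinge axis, where a basket's bail should rest. The arm is a horizontal round bar 9 mm thick, 75 mm long from hinge axis to lip. The frame turns with the hook: own y runs outward along the arm, z up.
- hook_3_lip (a point): On the upright lip at the outer end of hook 3's arm: a vertical round pin 9 mm thick, 75 mm from the hinge axis. The pin ends 13 mm above this point; the arm's top is 17 mm below it, the panel's top edge 19 mm below it. It can be pinched from above to swing the hook.
- basket_1_tab (a point): Dip basket 1 (may be absent): centre of its upright white grip tab, 12 mm (own x) by 22 mm (own y) by 44 mm tall, the top of the basket. This point is 164 mm above the basket's underside, 20 mm below the top of the tab, 24 mm above the tab's lower end and 29 mm above the underside of the peak of the bail. Own z up, own y along the bail.
- basket_1: Basket 1: origin mid underside (foot 58 x 72 mm in own x, y; 184 mm tall; 0.1-0.25 kg; low centre of mass), axes as its tab point. Bail: arch of 7 mm steel bar in the own y-z plane under the tab, uprights at y = +-34 mm, peak in the middle, opening 75 mm high from the rim of the open box (46 x 64 mm) to the peak. The hook arm goes through it along own x, either way.
- basket_2_tab (a point): Dip basket 2 (may be absent): centre of its upright white grip tab, 12 mm (own x) by 22 mm (own y) by 44 mm tall, the top of the basket. This point is 164 mm above the basket's underside, 20 mm below the top of the tab, 24 mm above the tab's lower end and 29 mm above the underside of the peak of the bail. Own z up, own y along the bail.
- basket_2: Basket 2: origin mid underside (foot 58 x 72 mm in own x, y; 184 mm tall; 0.1-0.25 kg; low centre of mass), axes as its tab point. Bail: arch of 7 mm steel bar in the own y-z plane under the tab, uprights at y = +-34 mm, peak in the middle, opening 75 mm high from the rim of the open box (46 x 64 mm) to the peak. The hook arm goes through it along own x, either way.
- basket_3_tab (a point): Dip basket 3 (may be absent): centre of its upright white grip tab, 12 mm (own x) by 22 mm (own y) by 44 mm tall, the top of the basket. This point is 164 mm above the basket's underside, 20 mm below the top of the tab, 24 mm above the tab's lower end and 29 mm above the underside of the peak of the bail. Own z up, own y along the bail.
- basket_3: Basket 3: origin mid underside (foot 58 x 72 mm in own x, y; 184 mm tall; 0.1-0.25 kg; low centre of mass), axes as its tab point. Bail: arch of 7 mm steel bar in the own y-z plane under the tab, uprights at y = +-34 mm, peak in the middle, opening 75 mm high from the rim of the open box (46 x 64 mm) to the peak. The hook arm goes through it along own x, either way.
- plunger (a joint): Plunger of the purge valve (a fixed grey block 70 x 70 x 50 mm with a round black spring plunger on top), travel (m): 0 = up, 0.015 = at its stop. Pressed straight down; it is a spring, about 3.5 N to start moving and 9 N at the stop, and comes back up when let go.
- plunger_top (a point): Middle of the flat top of the plunger's round head (flat top 36 mm, head 44 mm across), 93 mm above the worktop when up; moves with it.
- ipa_bottle: Bystander, upright white bottle with a cap, 60 mm in diameter, 146 mm tall; origin at the middle of its underside. To be left alone.
- drop_bottle: Bystander, small upright brown dropper bottle, 32 mm in diameter, 76 mm tall; origin at the middle of its underside. To be left alone.
- timer: Bystander, small grey bench timer, 46 x 52 x 19 mm; origin at the middle of its underside. To be left alone.

How it is judged (in metres and radians):
On the way, in this order (a step that is already met when the one before it is completed fails the run):
1. every basket hangs still on a fully unfolded hook of its own and the spare hooks are folded (((value of joint hook_1 above 1.35 rad and x of basket_1_tab in the frame of hook_1_seat between -0.022 and 0.022 m and y of basket_1_tab in the frame of hook_1_seat between -0.034 and 0.03 m and z of basket_1_tab in the frame of hook_1_seat between 0.019 and 0.039 m) or (value of joint hook_2 above 1.35 rad and x of basket_1_tab in the frame of hook_2_seat between -0.022 and 0.022 m and y of basket_1_tab in the frame of hook_2_seat between -0.034 and 0.03 m and z of basket_1_tab in the frame of hook_2_seat between 0.019 and 0.039 m) or (value of joint hook_3 above 1.35 rad and x of basket_1_tab in the frame of hook_3_seat between -0.022 and 0.022 m and y of basket_1_tab in the frame of hook_3_seat between -0.034 and 0.03 m and z of basket_1_tab in the frame of hook_3_seat between 0.019 and 0.039 m)) and angle between each of basket_1_tab, basket_2_tab, basket_3_tab's own z axis and vertical below 0.35 rad and linear speed of each of basket_1, basket_2, basket_3 below 0.1 m/s and ((value of joint hook_1 above 1.35 rad and x of basket_2_tab in the frame of hook_1_seat between -0.022 and 0.022 m and y of basket_2_tab in the frame of hook_1_seat between -0.034 and 0.03 m and z of basket_2_tab in the frame of hook_1_seat between 0.019 and 0.039 m) or (value of joint hook_2 above 1.35 rad and x of basket_2_tab in the frame of hook_2_seat between -0.022 and 0.022 m and y of basket_2_tab in the frame of hook_2_seat between -0.034 and 0.03 m and z of basket_2_tab in the frame of hook_2_seat between 0.019 and 0.039 m) or (value of joint hook_3 above 1.35 rad and x of basket_2_tab in the frame of hook_3_seat between -0.022 and 0.022 m and y of basket_2_tab in the frame of hook_3_seat between -0.034 and 0.03 m and z of basket_2_tab in the frame of hook_3_seat between 0.019 and 0.039 m)) and ((value of joint hook_1 above 1.35 rad and x of basket_3_tab in the frame of hook_1_seat between -0.022 and 0.022 m and y of basket_3_tab in the frame of hook_1_seat between -0.034 and 0.03 m and z of basket_3_tab in the frame of hook_1_seat between 0.019 and 0.039 m) or (value of joint hook_2 above 1.35 rad and x of basket_3_tab in the frame of hook_2_seat between -0.022 and 0.022 m and y of basket_3_tab in the frame of hook_2_seat between -0.034 and 0.03 m and z of basket_3_tab in the frame of hook_2_seat between 0.019 and 0.039 m) or (value of joint hook_3 above 1.35 rad and x of basket_3_tab in the frame of hook_3_seat between -0.022 and 0.022 m and y of basket_3_tab in the frame of hook_3_seat between -0.034 and 0.03 m and z of basket_3_tab in the frame of hook_3_seat between 0.019 and 0.039 m)) and (value of joint hook_1 below 0.6 rad or (value of joint hook_1 above 1.35 rad and x of basket_1_tab in the frame of hook_1_seat between -0.022 and 0.022 m and y of basket_1_tab in the frame of hook_1_seat between -0.034 and 0.03 m and z of basket_1_tab in the frame of hook_1_seat between 0.019 and 0.039 m) or (value of joint hook_1 above 1.35 rad and x of basket_2_tab in the frame of hook_1_seat between -0.022 and 0.022 m and y of basket_2_tab in the frame of hook_1_seat between -0.034 and 0.03 m and z of basket_2_tab in the frame of hook_1_seat between 0.019 and 0.039 m) or (value of joint hook_1 above 1.35 rad and x of basket_3_tab in the frame of hook_1_seat between -0.022 and 0.022 m and y of basket_3_tab in the frame of hook_1_seat between -0.034 and 0.03 m and z of basket_3_tab in the frame of hook_1_seat between 0.019 and 0.039 m)) and (value of joint hook_2 below 0.6 rad or (value of joint hook_2 above 1.35 rad and x of basket_1_tab in the frame of hook_2_seat between -0.022 and 0.022 m and y of basket_1_tab in the frame of hook_2_seat between -0.034 and 0.03 m and z of basket_1_tab in the frame of hook_2_seat between 0.019 and 0.039 m) or (value of joint hook_2 above 1.35 rad and x of basket_2_tab in the frame of hook_2_seat between -0.022 and 0.022 m and y of basket_2_tab in the frame of hook_2_seat between -0.034 and 0.03 m and z of basket_2_tab in the frame of hook_2_seat between 0.019 and 0.039 m) or (value of joint hook_2 above 1.35 rad and x of basket_3_tab in the frame of hook_2_seat between -0.022 and 0.022 m and y of basket_3_tab in the frame of hook_2_seat between -0.034 and 0.03 m and z of basket_3_tab in the frame of hook_2_seat between 0.019 and 0.039 m)) and (value of joint hook_3 below 0.6 rad or (value of joint hook_3 above 1.35 rad and x of basket_1_tab in the frame of hook_3_seat between -0.022 and 0.022 m and y of basket_1_tab in the frame of hook_3_seat between -0.034 and 0.03 m and z of basket_1_tab in the frame of hook_3_seat between 0.019 and 0.039 m) or (value of joint hook_3 above 1.35 rad and x of basket_2_tab in the frame of hook_3_seat between -0.022 and 0.022 m and y of basket_2_tab in the frame of hook_3_seat between -0.034 and 0.03 m and z of basket_2_tab in the frame of hook_3_seat between 0.019 and 0.039 m) or (value of joint hook_3 above 1.35 rad and x of basket_3_tab in the frame of hook_3_seat between -0.022 and 0.022 m and y of basket_3_tab in the frame of hook_3_seat between -0.034 and 0.03 m and z of basket_3_tab in the frame of hook_3_seat between 0.019 and 0.039 m))), for 0.3 s.
2. stroke 1: the plunger is down at its stop (value of joint plunger above 0.013 m), for 0.1 s.
3. stroke 1: the plunger is let up again (value of joint plunger below 0.003 m), for 0.1 s.
4. stroke 2: the plunger is down at its stop (value of joint plunger above 0.013 m), for 0.1 s.
5. stroke 2: the plunger is let up again (value of joint plunger below 0.003 m), for 0.1 s.
6. stroke 3: the plunger is down at its stop (value of joint plunger above 0.013 m), for 0.1 s.
At the end, for the whole second after the job is handed in: Every basket present hangs still and upright (within 20 degrees) by its bail on its own hook, which is out (over 1.35 rad); other hooks are folded (under 0.6 rad); after that the plunger had three strokes, down (over 13 of 15 mm) and up (under 3 mm), and is up (all of step 1 and value of joint plunger below 0.003 m); the robot touches nothing.
It fails at once if a basket is squeezed: the fingers press on it with more than 90 N in all (both fingers together) (contact force between the fingers and basket_1 above 90 N or contact force between the fingers and basket_2 above 90 N or contact force between the fingers and basket_3 above 90 N).
It fails at once if the ipa bottle is moved more than 30 mm (distance of ipa_bottle from where it was at the start of the episode above 0.03 m).
It fails at once if the drop bottle is moved more than 30 mm (distance of drop_bottle from where it was at the start of the episode above 0.03 m).
It fails at once if the timer is moved more than 30 mm (distance of timer from where it was at the start of the episode above 0.03 m).
Of basket_1, basket_2, basket_3 only 2 to 3 are there at a start; the rules pass over those that are not, and their reading is None.
At some moment in a run one of basket_1, basket_2, basket_3 may be knocked a few centimetres aside while the robot is not near it.
It also fails if it takes over 210 s, if anything falls off the work surface, if the arm or the gripper's body presses on something with over 40 N, if the wrist force passes 120 N, or if a joint passes its speed limit or range.

## Working session

There is one attempt and no reset: what is moved stays moved. The work goes in short steps, Python scripts to look and compute and a tool call to move; the robot and the scene stay as the last step left them, time stands still between calls to the robot, and variables do not carry over. Pictures are saved under pics/ and viewed, at most 14 in all, crops included, and the job is handed in when it is done.

Besides the shell and the picture viewer there is one more tool, called as a command line: name --argument value ..., lists and objects as JSON in quotes. play_rows: Moves the arm, as the interface text tells. Its arguments: {"type":"object","properties":{"increments":{"type":"array"},"grip_force":{"type":"number"}},"required":["increments"]}

```bash
mkdir -p pics
cat > h.py <<'E'
import numpy as np, cv2
from workcell import telemetry, camera, calibration, workorder
from scipy.spatial.transform import Rotation as R
def cam(name):
    o=telemetry.get_obs(); p,d=camera(name); return o,p,d,calibration(name)
def f_of(c): return 210/np.tan(np.radians(c["vertical_fov"])/2)
def cloud(p,d,c):
    f=f_of(c); v,u=np.mgrid[:420,:560]
    P=np.stack([(u-c["cx"])/f*d,(v-c["cy"])/f*d,d],-1)
    Rm,_=cv2.Rodrigues(np.array(c["rvec"],float)); 
    W=(P-np.array(c["tvec"]).reshape(3))@Rm
    W[d<=0]=np.nan; return W
def save(n,p): cv2.imwrite(f"pics/{n}.png",p[...,::-1])
E
python3 - <<'E'
from h import *
print(telemetry.get_obs())
for n in("top","scene"):
    o,p,d,c=cam(n); save(n+"0",p); np.savez(f"{n}0.npz",p=p,d=d); print(n,c, (d>0).mean())
print(calibration("wrist"))
E
```

```text
{'time': 0.0, 'q': array([ 6.37712686e+01,  5.01015836e+00,  1.00336027e+01,  9.50996665e+01,
       -1.05192300e-03,  8.99976925e+01]), 'qd': array([-0.01321448,  0.04980138,  0.06721225,  0.04975753,  0.01480295,
        0.05618894]), 'joint_efforts': array([-1.35413182e-03, -5.20394862e+01,  4.64797533e+01,  1.65941130e-02,
       -7.54027292e-05,  8.50720667e-07]), 'ee_pos': array([0.24298666, 0.49317859, 0.24958447]), 'tcp_rot': array([-1.79923778e+02,  1.04885239e-03,  1.53773577e+02]), 'wrist_force': array([-0.46826887,  1.05149945,  0.07116613]), 'torque': array([0.02267   , 0.03688299, 0.02114057]), 'grasp_force': 0.0, 'opening': 0.08542617134017674}
top {'vertical_fov': 55.45816725292409, 'cx': 269.5021721385462, 'cy': 211.18426261010012, 'rvec': array([ 2.17422719, -2.11654953,  0.17523563]), 'tvec': array([-0.08648168,  0.53632258,  1.1044675 ])} 0.9960671768707483
scene {'vertical_fov': 42.27044521933676, 'cx': 282.46982114521717, 'cy': 212.77532383314107, 'rvec': array([ 1.40067169, -1.8037877 ,  1.02226635]), 'tvec': array([0.07803286, 0.38763435, 1.20654703])} 0.995765306122449
{'vertical_fov': 65.70646984690485, 'cx': 277.5933238292932, 'cy': 202.99426028236982, 'hand_eye': array([[ 7.32983221e-04, -9.59800939e-01, -2.80680638e-01,
         7.06687655e-02],
       [ 9.99999235e-01,  4.23984993e-04,  1.16161011e-03,
         4.71653047e-04],
       [-9.95910093e-04, -2.80681275e-01,  9.59800516e-01,
        -1.23296670e-01],
       [ 0.00000000e+00,  0.00000000e+00,  0.00000000e+00,
         1.00000000e+00]])}
```

View pics/top0.png

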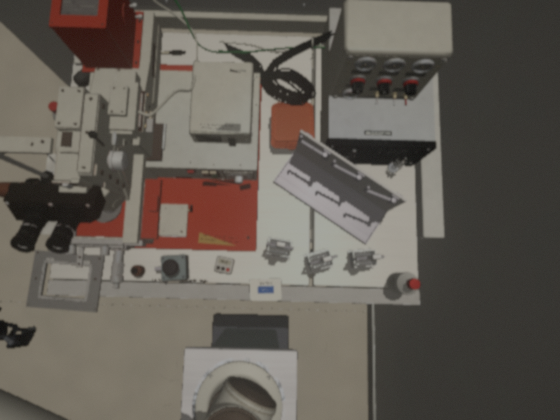

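View pics/scene0.png

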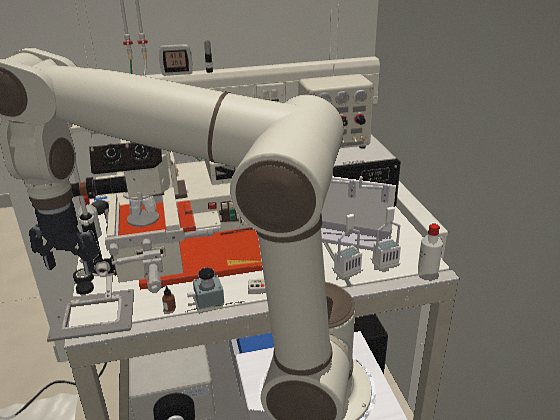

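Three baskets appear near (278,250), (320,263) and (362,260) in the top view. The tilted rack is at (340,185), the valve at (173,267) and the IPA bottle at (408,284).

Run:
```python
from h import *
z=np.load("top0.npz"); p,d=z["p"],z["d"]; c=calibration("top"); W=cloud(p,d,c)
cr=p[120:305,255:435]; cv2.imwrite("pics/c1.png",cv2.convertScaleAbs(cv2.resize(cr,None,fx=4,fy=3.2,interpolation=cv2.INTER_CUBIC)[...,::-1],alpha=1.2))
for n,(u0,u1,v0,v1) in dict(b1=(262,298,232,270),b2=(300,341,245,282),b3=(343,388,240,280),valve=(158,192,250,284),drop=(128,150,260,282),timer=(212,238,252,276),ipa=(394,424,270,300)).items():
    w=W[v0:v1,u0:u1].reshape(-1,3); zz=w[:,2]; m=np.nanmax(zz); t=w[zz>m-0.012]; print(n,m,len(t),np.nanmean(t,0), t.min(0),t.max(0))
    if n[0]=='b' : 
        t=w[(zz>m-0.05)]; q=t[:,:2]; print(' n',len(t)); 
        b=w[(zz>0.05)]; print('  high all', len(b), b.mean(0), b.min(0), b.max(0))
# rack top: 
w=W[125:250,265:410]; zz=w[...,2]
for lo,hi in((0.16,0.18),(0.18,0.21)):
    m=(zz>lo)&(zz<hi); n,l,s,ce=cv2.connectedComponentsWithStats(m.astype(np.uint8))
    for i in range(1,n):
        if s[i,4]>2: q=w[l==i]; print(lo,s[i,4],q.mean(0).round(3),q.min(0).round(3),q.max(0).round(3))
```

```text
b1 0.18833411372928346 43 [ 0.43407103 -0.0999922   0.18380551] [ 0.42768363 -0.10935183  0.17937936] [ 0.44012541 -0.08936156  0.18833411]
 n 49
  high all 240 [ 0.43403945 -0.10040023  0.09965442] [ 0.40821531 -0.13596753  0.05069086] [ 0.46013273 -0.06444433  0.18833411]
b2 0.187268143625819 43 [ 0.40183933 -0.21593378  0.18399538] [ 0.39590217 -0.22639899  0.17920369] [ 0.40852193 -0.20605532  0.18726814]
 n 54
  high all 222 [ 0.40100769 -0.21339272  0.10350507] [ 0.37172666 -0.25183149  0.05035064] [ 0.43070027 -0.17927834  0.18726814]
b3 0.1875032964561457 44 [ 0.40966992 -0.33767989  0.18402581] [ 0.40403176 -0.35053342  0.17870307] [ 0.41657309 -0.32786846  0.1875033 ]
 n 60
  high all 229 [ 0.40960532 -0.33295098  0.10451587] [ 0.38568767 -0.37648057  0.05058415] [ 0.43409227 -0.3013957   0.1875033 ]
valve 0.09901902839301635 206 [0.37201044 0.19138525 0.09303152] [0.35088398 0.17194134 0.08729004] [0.39348559 0.21288025 0.09901903]
drop 0.07606943505425653 7 [0.36079126 0.29798847 0.07022339] [0.35880313 0.29658489 0.06601761] [0.36431631 0.29948541 0.07606944]
timer 0.025
[... 1408 characters left out ...]
0.18 ]
0.16 3 [ 0.428 -0.102  0.172] [ 0.428 -0.104  0.164] [ 0.429 -0.1    0.18 ]
0.18 1749 [ 0.721 -0.325  0.184] [ 0.691 -0.43   0.18 ] [ 0.755 -0.215  0.192]
0.18 20 [ 0.706 -0.145  0.198] [ 0.703 -0.149  0.184] [ 0.711 -0.141  0.207]
0.18 13 [ 0.669 -0.209  0.182] [ 0.663 -0.215  0.18 ] [ 0.673 -0.205  0.186]
0.18 20 [ 0.644 -0.229  0.197] [ 0.641 -0.234  0.18 ] [ 0.648 -0.225  0.207]
0.18 19 [ 0.612 -0.297  0.182] [ 0.606 -0.303  0.18 ] [ 0.617 -0.291  0.186]
0.18 19 [ 0.579 -0.313  0.198] [ 0.576 -0.317  0.18 ] [ 0.584 -0.31   0.206]
0.18 17 [ 0.554 -0.384  0.183] [ 0.549 -0.39   0.18 ] [ 0.559 -0.378  0.187]
0.18 39 [ 0.434 -0.101  0.184] [ 0.428 -0.109  0.181] [ 0.44  -0.092  0.188]
```

View pics/c1.png

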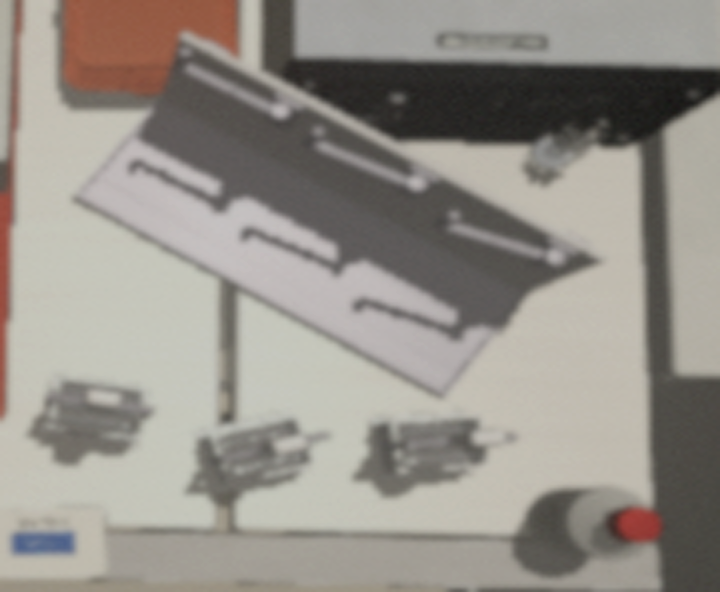

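```bash
cat >> h.py <<'E'
def go(x,y,z,yaw=None):
    o=telemetry.get_obs(); r=R.from_euler("xyz",o["tcp_rot"],degrees=True); 
    y0=o["tcp_rot"][2]; yaw=y0 if yaw is None else yaw
    # rotation that also levels the tool
    t=R.from_euler("xyz",[180,0,yaw],degrees=True)
    print("shift mm",(r.inv().apply(np.array([x,y,z])-o["ee_pos"])*1e3).round(1),"turn",(r.inv()*t).as_rotvec(degrees=True).round(1), "pos",o["ee_pos"].round(4),o["tcp_rot"].round(1),"q",o["q"].round(1),"t",round(o["time"],1))
def baskets(W,areas):
    for (x,y) in areas:
        w=W.reshape(-1,3); w=w[np.isfinite(w[:,0])]; w=w[np.hypot(w[:,0]-x,w[:,1]-y)<0.06]
        t=w[(w[:,2]>0.172)&(w[:,2]<0.195)]; b=w[(w[:,2]>0.045)&(w[:,2]<0.15)]
        (cx,cy),s,a=cv2.minAreaRect(b[:,:2].astype(np.float32)*1000)
        bx=cv2.boxPoints(((cx,cy),s,a)); e=max([bx[1]-bx[0],bx[2]-bx[1]],key=np.linalg.norm)
        q=b[:,:2]-b[:,:2].mean(0); ev=np.linalg.svd(q,full_matrices=False)[2][0]
        print("tab",len(t),t.mean(0).round(4),((t.max(0)+t.min(0))/2).round(4),"rect",round(cx),round(cy),np.round(s),"own-y dir",np.degrees(np.arctan2(e[1],e[0])).round(1)%180,"pca",np.degrees(np.arctan2(ev[1],ev[0])).round(1)%180)
E
python3 - <<'E'
from h import *
z=np.load("top0.npz"); p,d=z["p"],z["d"]; W=cloud(p,d,calibration("top"))
baskets(W,[(.434,-.10),(.402,-.216),(.41,-.337)])
w=W[120:250,265:412]; 
m=(w[...,2]>.163)&(w[...,2]<.178); n,l,s,ce=cv2.connectedComponentsWithStats(m.astype(np.uint8)); i=1+np.argmax(s[1:,4])
pts=w[l==i]; pts=pts[pts[:,1]>-.45]
print(len(pts),cv2.minAreaRect(pts[:,:2].astype(np.float32)*1000))
# back-top-edge: highest x per y
for yb in np.arange(-.44,-.12,.03):
    q=pts[abs(pts[:,1]-yb)<.004]
    if len(q): print(yb.round(3),q[:,0].min().round(3),q[:,0].max().round(3))
go(.40,-.10,.32,56)
E
```

```text
tab 44 [ 0.4339 -0.1     0.1836] [ 0.4339 -0.0994  0.1808] rect 434 -100 [73. 47.] own-y dir 81.2 pca 81.9
tab 46 [ 0.4017 -0.2153  0.1833] [ 0.4011 -0.2157  0.1801] rect 402 -216 [46. 74.] own-y dir 108.3 pca 109.3
tab 46 [ 0.4096 -0.3373  0.1836] [ 0.4103 -0.3389  0.1812] rect 410 -339 [46. 75.] own-y dir 95.4 pca 96.3
550 ((644.2447509765625, -283.16644287109375), (326.8603515625, 29.60745620727539), 53.95779037475586)
-0.41 0.553 0.567
-0.38 0.567 0.587
-0.35 0.593 0.607
-0.32 0.612 0.625
-0.29 0.626 0.645
-0.26 0.653 0.667
-0.23 0.673 0.685
-0.2 0.692 0.703
-0.17 0.712 0.728
shift mm [-403.  -462.8  -69.8] turn [-0.1  0.1 97.8] pos [0.243  0.4932 0.2496] [-179.9   -0.   153.8] q [63.8  5.  10.  95.1  0.  90. ] t 0.1
```

play_rows --increments '[[[0, 0, -70], [0, 0, 0], 0], [[-50, -60, -70], [0, 0, 8], 0], [[-400, -460, -70], [0, 0, 98], 0], [[-400, -460, -70], [0, 0, 98], 0], [[-400, -460, -70], [0, 0, 98], 0], [[-400, -460, -70], [0, 0, 98], 0], [[-400, -460, -70], [0, 0, 98], 0], [[-400, -460, -70], [0, 0, 98], 0], [[-400, -460, -70], [0, 0, 98], 0], [[-400, -460, -70], [0, 0, 98], 0], [[-400, -460, -70], [0, 0, 98], 0], [[-400, -460, -70], [0, 0, 98], 0], [[-400, -460, -70], [0, 0, 98], 0], [[-400, -460, -70], [0, 0, 98], 0], [[-400, -460, -70], [0, 0, 98], 0], [[-400, -460, -70], [0, 0, 98], 0]]'

```text
time: 1.7
ee_pos: [0.3984, -0.0955, 0.3202]
tcp_rot: [-180.0, -0.0, 55.8]
wrist_force: [0.8, 0.6, 0.2]
opening: 0.0853
grasp_force: 0.0
```

Run:
```python
from h import *
go(.612,-.22,.32,56)
```

```text
shift mm [ 17.1 246.7  -0. ] turn [-0.  -0.  -0.2] pos [ 0.3984 -0.0955  0.3202] [-180.    -0.    55.8] q [-13.5 -11.7   2.1 103.9   0.  110.7] t 1.7
```

play_rows --increments '[[[17, 247, 0], [0, 0, 0], 0], [[17, 247, 0], [0, 0, 0], 0], [[17, 247, 0], [0, 0, 0], 0], [[17, 247, 0], [0, 0, 0], 0], [[17, 247, 0], [0, 0, 0], 0], [[17, 247, 0], [0, 0, 0], 0], [[17, 247, 0], [0, 0, 0], 0], [[17, 247, 0], [0, 0, 0], 0], [[17, 247, 0], [0, 0, 0], 0]]'

```text
time: 2.6
ee_pos: [0.6115, -0.2194, 0.3227]
tcp_rot: [179.8, -0.0, 55.9]
wrist_force: [0.2, -0.2, 0.2]
opening: 0.0853
grasp_force: 0.0
```

```bash
cat >> h.py <<'E'
def wcloud():
    o,p,d,c=cam("wrist"); f=f_of(c); v,u=np.mgrid[:420,:560]
    x=(u-c["cx"]);y=(v-c["cy"]); r=np.hypot(x,y)+1e-9; th=r/f
    k=np.tan(th)/r; P=np.stack([x*k*d,y*k*d,d],-1)
    H=np.array(c["hand_eye"]); T=P@H[:3,:3].T+H[:3,3]
    W=R.from_euler("xyz",o["tcp_rot"],degrees=True).apply(T.reshape(-1,3)).reshape(T.shape)+o["ee_pos"]
    W[(d<=0)|(th>1.3)]=np.nan
    return o,p,d,W
def comps(W,lo,hi,n0=8):
    m=(W[...,2]>lo)&(W[...,2]<hi); n,l,s,ce=cv2.connectedComponentsWithStats(m.astype(np.uint8))
    for i in range(1,n):
        if s[i,4]>n0:
            q=W[l==i]; print("z",lo,"n",s[i,4],"px",ce[i].round(),"mean",q.mean(0).round(4),"mid",((q.min(0)+q.max(0))/2).round(4),"size",np.ptp(q,0).round(3))
E
python3 - <<'E'
from h import *
o,p,d,W=wcloud(); save("w1",p); np.save("w1.npy",W)
comps(W,.196,.21,20); comps(W,.179,.19,20)
m=(W[...,2]>.165)&(W[...,2]<.175); q=W[m]
print(cv2.minAreaRect(q[:,:2].astype(np.float32)*1000),len(q))
E
```

```text
z 0.196 n 31 px [543.  22.] mean [ 0.9221 -0.2117  0.2067] mid [ 0.9215 -0.2117  0.2058] size [0.032 0.001 0.008]
z 0.196 n 389 px [496.  71.] mean [ 0.8347 -0.2255  0.2055] mid [ 0.8611 -0.2347  0.2036] size [0.096 0.046 0.013]
z 0.196 n 120 px [329.  52.] mean [ 0.7097 -0.1437  0.2023] mid [ 0.7103 -0.1437  0.2011] size [0.009 0.009 0.009]
z 0.196 n 289 px [519. 165.] mean [ 0.8178 -0.313   0.2055] mid [ 0.8175 -0.3133  0.2052] size [0.004 0.07  0.009]
z 0.196 n 117 px [322. 187.] mean [ 0.648  -0.2278  0.2022] mid [ 0.648  -0.2286  0.2009] size [0.009 0.009 0.009]
z 0.196 n 125 px [533. 216.] mean [ 0.8177 -0.3735  0.2054] mid [ 0.8171 -0.3745  0.2055] size [0.004 0.046 0.009]
z 0.196 n 71 px [540. 246.] mean [ 0.8171 -0.4136  0.206 ] mid [ 0.8161 -0.4128  0.2053] size [0.006 0.027 0.009]
z 0.196 n 95 px [309. 302.] mean [ 0.584  -0.3113  0.2012] mid [ 0.5836 -0.3122  0.2005] size [0.009 0.008 0.009]
z 0.196 n 324 px [544. 339.] mean [ 0.8033 -0.5795  0.2031] mid [ 0.8054 -0.5797  0.203 ] size [0.065 0.006 0.014]
z 0.196 n 189 px [452. 404.] mean [ 0.6482 -0.5795  0.2028] mid [ 0.
[... 716 characters left out ...]
[0.015 0.022 0.006]
z 0.179 n 130 px [325. 261.] mean [ 0.6144 -0.2949  0.1805] mid [ 0.6144 -0.2946  0.1804] size [0.012 0.012 0.003]
z 0.179 n 62 px [307. 291.] mean [ 0.5843 -0.3097  0.1849] mid [ 0.5837 -0.311   0.1846] size [0.009 0.006 0.011]
z 0.179 n 87 px [109. 297.] mean [ 0.4049 -0.2095  0.1823] mid [ 0.4041 -0.2095  0.1819] size [0.013 0.011 0.006]
z 0.179 n 294 px [541. 328.] mean [ 0.8117 -0.5796  0.1845] mid [ 0.814  -0.5793  0.1845] size [0.077 0.005 0.011]
z 0.179 n 189 px [445. 396.] mean [ 0.6453 -0.5797  0.1843] mid [ 0.6451 -0.5795  0.1845] size [0.044 0.005 0.011]
((635.0357055664062, -276.37432861328125), (521.7128295898438, 721.8078002929688), 55.822628021240234) 6341
```

View pics/w1.png

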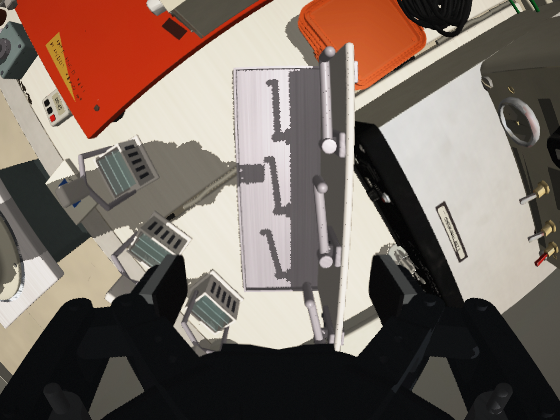

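Run:
```python
from h import *
go(.710,-.1437,.26,56.5); go(.710,-.1437,.197,56.5)
```

```text
shift mm [118.1  38.7  63. ] turn [ 0.2 -0.  -0.7] pos [ 0.6114 -0.2196  0.3228] [179.8  -0.   55.8] q [-19.8  22.8  39.7 106.8   0.  104.4] t 2.6
shift mm [118.1  38.5 126. ] turn [ 0.2 -0.  -0.7] pos [ 0.6114 -0.2196  0.3228] [179.8  -0.   55.8] q [-19.8  22.8  39.7 106.8   0.  104.4] t 2.6
```

play_rows --increments '[[[50, 16, 20], [0, 0, 0], 0.2], [[90, 30, 40], [0, 0, 0], 0.4], [[118, 38.5, 63], [0, 0, -0.7], 0.4], [[118, 38.5, 63], [0, 0, -0.7], 0.4], [[118, 38.5, 85], [0, 0, -0.7], 0.4], [[118, 38.5, 105], [0, 0, -0.7], 0.4], [[118, 38.5, 125], [0, 0, -0.7], 0.4], [[118, 38.5, 125], [0, 0, -0.7], 0.4], [[118, 38.5, 125], [0, 0, -0.7], 0.4]]' --grip_force 25

```text
time: 3.55
ee_pos: [0.7099, -0.1452, 0.1975]
tcp_rot: [179.9, -0.0, 56.5]
wrist_force: [0.2, -0.0, -0.3]
opening: 0.0515
grasp_force: 0.0
```

Run:
```python
from h import *
print(telemetry.get_obs()["opening"])
go(.710,-.1437,.197,56.5)
```

```text
0.05149372150833078
shift mm [ 1.3 -0.7  0.5] turn [ 0.1 -0.  -0. ] pos [ 0.7099 -0.1452  0.1975] [179.9  -0.   56.5] q [-11.6  30.1  35.5  95.3  -0.  112. ] t 3.5
```

play_rows --increments '[[[0, 0, 0], [0, 0, 0], 1], [[0, 0, 0], [0, 0, 0], 1], [[0, 0, 0], [0, 0, 0], 1], [[0, 0, 0], [0, 0, 0], 1], [[0, 0, 0], [0, 0, 0], 1], [[-1, -10, 0], [0, 0, 0], 1], [[-4.4, -22.7, 0], [0, 0, 0], 1], [[-10, -34.5, 0], [0, 0, 0], 1], [[-17.4, -45.2, 0], [0, 0, 0], 1], [[-26.7, -54.5, 0], [0, 0, 0], 1], [[-37.4, -62, 0], [0, 0, 0], 1], [[-49.2, -67.5, 0], [0, 0, 0], 1], [[-62, -71, 0], [0, 0, 0], 1], [[-68.4, -71.7, 0], [0, 0, 0], 1], [[-75, -72, 0], [0, 0, 0], 1], [[-77, -72, 0], [0, 0, 0], 1], [[-77, -72, 0], [0, 0, 0], 1]]' --grip_force 25

```text
time: 5.25
ee_pos: [0.6067, -0.1691, 0.1959]
tcp_rot: [-179.9, -0.0, 56.5]
wrist_force: [-8.4, 5.7, 8.9]
opening: 0.008
grasp_force: 25.6
```

play_rows --increments '[[[0, 0, 0], [0, 0, 0], 0.4], [[0, 0, 0], [0, 0, 0], 0.4], [[0, 0, 0], [0, 0, 0], 0.4], [[0, 0, -25], [0, 0, 0], 0.4], [[0, 0, -60], [0, 0, 0], 0.4], [[-13, 33, -60], [0, 0, 0], 0.4], [[-26.3, 67, -60], [0, 0, 0], 0.4], [[-26.3, 67, -60], [0, 0, 0], 0.4]]'

```text
time: 6.05
ee_pos: [0.6509, -0.2315, 0.252]
tcp_rot: [-179.9, 0.1, 56.3]
wrist_force: [0.6, 0.4, -0.1]
opening: 0.0513
grasp_force: 0.0
```

Run:
```python
from h import *
o,p,d,W=wcloud(); save("w2",p)
print([ (k) for k in (o["opening"],)]); comps(W[:, :420],.196,.21,20)
go(.648,-.228,.197,56.5)
```

```text
[0.05133317903875161]
z 0.196 n 201 px [155. 183.] mean [ 0.6113 -0.1652  0.2017] mid [ 0.6102 -0.165   0.2007] size [0.008 0.009 0.009]
z 0.196 n 212 px [270. 234.] mean [ 0.6489 -0.2272  0.2018] mid [ 0.6482 -0.228   0.2008] size [0.009 0.009 0.009]
shift mm [ 0.6 -2.7 55.7] turn [-0.2  0.1 -0.1] pos [ 0.65   -0.2301  0.2527] [-1.798e+02  1.000e-01  5.640e+01] q [-19.5  26.3  36.4 100.3  -0.  104.1] t 6.1
```

play_rows --increments '[[[0, -2.5, 30], [0, 0, 0], 0.4], [[0, -2.5, 55.5], [0, 0, 0], 0.4], [[0, -2.5, 55.5], [0, 0, 0], 0.4], [[0, -2.5, 55.5], [0, 0, 0], 1], [[0, -2.5, 55.5], [0, 0, 0], 1], [[0, -2.5, 55.5], [0, 0, 0], 1], [[0, -2.5, 55.5], [0, 0, 0], 1], [[0, -2.5, 55.5], [0, 0, 0], 1], [[-2, -13, 55.5], [0, 0, 0], 1], [[-6.5, -25.5, 55.5], [0, 0, 0], 1], [[-13, -37, 55.5], [0, 0, 0], 1], [[-21.5, -47, 55.5], [0, 0, 0], 1], [[-31.5, -55, 55.5], [0, 0, 0], 1], [[-43, -62, 55.5], [0, 0, 0], 1], [[-55, -66, 55.5], [0, 0, 0], 1], [[-64, -68, 55.5], [0, 0, 0], 1], [[-74.5, -69, 55.5], [0, 0, 0], 1], [[-76.5, -69, 55.5], [0, 0, 0], 1], [[-76.5, -69, 55.5], [0, 0, 0], 1]]' --grip_force 25

```text
time: 8.0
ee_pos: [0.5516, -0.2529, 0.2014]
tcp_rot: [179.8, -0.3, 56.5]
wrist_force: [11.1, 9.2, 5.3]
opening: 0.0079
grasp_force: 25.1
```

Run:
```python
from h import *
go(.584,-.3115,.256,56.5)
```

```text
shift mm [-30.7  59.5 -54.5] turn [ 0.2 -0.3  0. ] pos [ 0.5516 -0.2529  0.2014] [179.8  -0.3  56.5] q [-24.8  11.9  12.4  90.2   0.3  98.7] t 8.0
```

play_rows --increments '[[[0, 0, 0], [0, 0, 0], 0.4], [[0, 0, 0], [0, 0, 0], 0.4], [[0, 0, 0], [0, 0, 0], 0.4], [[0, 0, -25], [0, 0, 0], 0.4], [[0, 0, -54], [0, 0, 0], 0.4], [[-15, 30, -54], [0, 0, 0], 0.4], [[-30.7, 59.5, -54], [0, 0, 0], 0.4], [[-30.7, 59.5, -54], [0, 0, 0], 0.4]]'

```text
time: 8.8
ee_pos: [0.5829, -0.3154, 0.2513]
tcp_rot: [-179.9, 0.1, 56.4]
wrist_force: [1.1, 0.1, -1.2]
opening: 0.0513
grasp_force: 0.0
```

Run:
```python
from h import *
o,p,d,W=wcloud(); save("w3",p)
comps(W[:, :420],.196,.21,20)
go(.584,-.3115,.197,56.5)
```

```text
z 0.196 n 83 px [168.   2.] mean [ 0.6084 -0.1684  0.2003] mid [ 0.6089 -0.1677  0.2   ] size [0.007 0.005 0.008]
z 0.196 n 201 px [173. 182.] mean [ 0.5528 -0.2546  0.2019] mid [ 0.5521 -0.2548  0.2009] size [0.009 0.009 0.009]
z 0.196 n 216 px [275. 233.] mean [ 0.584  -0.3118  0.2018] mid [ 0.5832 -0.3126  0.2005] size [0.009 0.009 0.009]
shift mm [ 3.   0.2 54.9] turn [-0.2  0.  -0.1] pos [ 0.5823 -0.314   0.2519] [-179.8    0.    56.4] q [-28.3  21.6  30.   98.6  -0.   95.3] t 8.8
```

play_rows --increments '[[[2.5, 0, 30], [0, 0, 0], 0.4], [[2.5, 0, 55], [0, 0, 0], 0.4], [[2.5, 0, 55], [0, 0, 0], 0.4], [[2.5, 0, 55], [0, 0, 0], 1], [[2.5, 0, 55], [0, 0, 0], 1], [[2.5, 0, 55], [0, 0, 0], 1], [[2.5, 0, 55], [0, 0, 0], 1], [[2.5, 0, 55], [0, 0, 0], 1], [[0, -9.4, 55], [0, 0, 0], 1], [[-5, -21, 55], [0, 0, 0], 1], [[-12.6, -32, 55], [0, 0, 0], 1], [[-22, -41, 55], [0, 0, 0], 1], [[-32.6, -48.7, 55], [0, 0, 0], 1], [[-44.5, -54, 55], [0, 0, 0], 1], [[-57, -57.6, 55], [0, 0, 0], 1], [[-64, -58.5, 55], [0, 0, 0], 1], [[-70, -59, 55], [0, 0, 0], 1], [[-73, -59, 55], [0, 0, 0], 1], [[-73, -59, 55], [0, 0, 0], 1]]' --grip_force 25

```text
time: 10.75
ee_pos: [0.4956, -0.3387, 0.2003]
tcp_rot: [179.8, -0.5, 56.6]
wrist_force: [15.5, 14.8, 7.2]
opening: 0.0077
grasp_force: 25.2
```

play_rows --increments '[[[0, 0, 0], [0, 0, 0], 0.4], [[0, 0, 0], [0, 0, 0], 0.4], [[0, 0, 0], [0, 0, 0], 0.4], [[0, 0, -25], [0, 0, 0], 0.3], [[0, 0, -60], [0, 0, 0], 0], [[0, 0, -100], [0, 0, -8], 0], [[-45, -70, -120], [0, 0, -130], 0], [[-45, -70, -120], [0, 0, -130], 0], [[-45, -70, -120], [0, 0, -130], 0], [[-45, -70, -120], [0, 0, -130], 0], [[-45, -70, -120], [0, 0, -130], 0], [[-45, -70, -120], [0, 0, -130], 0], [[-45, -70, -120], [0, 0, -130], 0], [[-45, -70, -120], [0, 0, -130], 0], [[-45, -70, -120], [0, 0, -130], 0], [[-45, -70, -120], [0, 0, -130], 0], [[-45, -70, -120], [0, 0, -130], 0], [[-45, -70, -120], [0, 0, -130], 0], [[-45, -70, -120], [0, 0, -130], 0], [[-45, -70, -120], [0, 0, -130], 0]]'

```text
time: 12.75
ee_pos: [0.4091, -0.3399, 0.3185]
tcp_rot: [180.0, -0.0, -174.9]
wrist_force: [0.1, 0.3, 0.0]
opening: 0.085
grasp_force: 0.0
```

```bash
cat >> h.py <<'E'
def look(name):
    o,p,d,W=wcloud(); save(name,p); W=W.copy(); W[W[...,0]>.75]=np.nan; return o,p,d,W
E
python3 - <<'E'
from h import *
o,p,d,W=look("w4"); np.save("w4.npy",W)
comps(W,.176,.187,20);comps(W,.194,.21,20)
baskets(W,[(.434,-.10),(.402,-.216),(.41,-.337)])
go(.41,-.338,.30,186)
E
```

```text
z 0.176 n 2034 px [ 42. 150.] mean [ 0.3851 -0.5796  0.1815] mid [ 0.3964 -0.5796  0.1815] size [0.332 0.004 0.011]
z 0.176 n 381 px [279. 200.] mean [ 0.4114 -0.3383  0.1827] mid [ 0.4121 -0.338   0.1807] size [0.013 0.022 0.009]
z 0.176 n 324 px [416. 203.] mean [ 0.4033 -0.2171  0.1823] mid [ 0.4038 -0.2161  0.1808] size [0.016 0.023 0.009]
z 0.176 n 198 px [502. 242.] mean [ 0.4354 -0.1022  0.1823] mid [ 0.4365 -0.1003  0.1808] size [0.014 0.023 0.009]
z 0.176 n 65 px [266. 282.] mean [ 0.4907 -0.3424  0.1816] mid [ 0.492  -0.3425  0.1815] size [0.005 0.009 0.011]
z 0.176 n 123 px [222. 331.] mean [ 0.5553 -0.3832  0.1801] mid [ 0.5559 -0.3833  0.1793] size [0.013 0.012 0.006]
z 0.176 n 59 px [346. 334.] mean [ 0.5482 -0.256   0.1816] mid [ 0.5494 -0.2552  0.1816] size [0.007 0.008 0.011]
z 0.176 n 344 px [550. 371.] mean [0.6714 0.1498 0.1772] mid [0.6807 0.1411 0.1815] size [0.112 0.141 0.011]
z 0.176 n 25 px [ 93. 403.] mean [ 0.742  -0.5793  0.1807] mid [ 0.7413 -0.5795  0.1814] size [0.014 0.002 0.009]
z 0.176 n 25 px [461. 416.] mean [ 0.7345 -0.024   0.1765] mid [ 0.7341 -
[... 159 characters left out ...]
0.194 n 102 px [266. 294.] mean [ 0.4916 -0.3422  0.2008] mid [ 0.4927 -0.3421  0.1997] size [0.008 0.008 0.011]
z 0.194 n 90 px [350. 347.] mean [ 0.5491 -0.2553  0.2004] mid [ 0.5505 -0.2548  0.1999] size [0.009 0.009 0.011]
tab 228 [ 0.4353 -0.1028  0.1812] [ 0.4365 -0.1003  0.1787] rect 437 -101 [75. 47.] own-y dir 81.6 pca 83.6
tab 370 [ 0.403  -0.2174  0.1813] [ 0.4038 -0.2161  0.1787] rect 404 -216 [47. 75.] own-y dir 107.7 pca 106.3
tab 403 [ 0.4112 -0.3383  0.1822] [ 0.4121 -0.3381  0.1787] rect 413 -338 [47. 74.] own-y dir 96.5 pca 96.9
shift mm [-1.1  1.7 18.5] turn [ 0.  -0.  -0.4] pos [ 0.4091 -0.3398  0.3185] [ 180.    -0.  -174.4] q [-39.7   4.7  17.5 102.8  -0.  -45.4] t 12.8
```

View pics/w4.png

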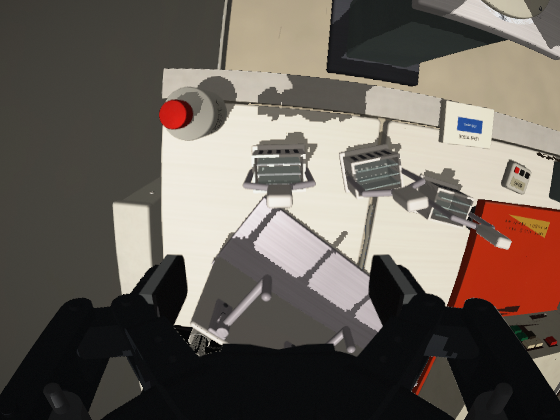

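play_rows --increments '[[[-2.5, 1.7, 40], [0, 0, -1], 0.3], [[-2.5, 1.7, 80], [0, 0, -1], 0.4], [[-2.5, 1.7, 110], [0, 0, -1], 0.4], [[-2.5, 1.7, 135], [0, 0, -1], 0.4], [[-2.5, 1.7, 150], [0, 0, -1], 0.4], [[-2.5, 1.7, 150], [0, 0, -1], 0.4], [[-2.5, 1.7, 150], [0, 0, -1], 0.4], [[-2.5, 1.7, 150], [0, 0, -1], 0.5], [[-2.5, 1.7, 150], [0, 0, -1], 0.6], [[-2.5, 1.7, 150], [0, 0, -1], 0.7], [[-2.5, 1.7, 150], [0, 0, -1], 0.8], [[-2.5, 1.7, 150], [0, 0, -1], 1], [[-2.5, 1.7, 150], [0, 0, -1], 1], [[-2.5, 1.7, 150], [0, 0, -1], 1]]' --grip_force 28

```text
time: 14.2
ee_pos: [0.4121, -0.338, 0.1695]
tcp_rot: [-179.9, 0.1, -174.2]
wrist_force: [-0.7, -0.7, 6.3]
opening: 0.0215
grasp_force: 28.4
```

Run:
```python
from h import *
go(.457,-.314,.255,146.5); go(.519,-.357,.255,146.5)
```

```text
shift mm [-47.2  19.3 -85.5] turn [-0.   0.1 39.3] pos [ 0.4121 -0.338   0.1695] [-1.799e+02  1.000e-01 -1.742e+02] q [-39.4   1.7  -2.3  85.9  -0.  -45.1] t 14.2
shift mm [-104.5  -29.8  -85.3] turn [-0.   0.1 39.3] pos [ 0.4121 -0.338   0.1695] [-1.799e+02  1.000e-01 -1.742e+02] q [-39.4   1.7  -2.3  85.9  -0.  -45.1] t 14.2
```

play_rows --increments '[[[0, 0, -10], [0, 0, 0], 1], [[0, 0, -25], [0, 0, 0], 1], [[0, 0, -40], [0, 0, 4], 1], [[0, 0, -55], [0, 0, 8], 1], [[0, 0, -70], [0, 0, 13], 1], [[0, 0, -80], [0, 0, 18], 1], [[-10, 4, -85], [0, 0, 23], 1], [[-20, 8, -85], [0, 0, 28], 1], [[-30, 12, -85], [0, 0, 33], 1], [[-40, 16, -85], [0, 0, 37], 1], [[-47, 19, -85], [0, 0, 39.3], 1], [[-47, 19, -85], [0, 0, 39.3], 1], [[-47, 19, -85], [0, 0, 39.3], 1]]'

```text
time: 15.5
ee_pos: [0.4565, -0.314, 0.2538]
tcp_rot: [-180.0, -0.0, 146.6]
wrist_force: [0.7, -0.1, -2.2]
opening: 0.0213
grasp_force: 27.6
```

Run:
```python
from h import *
o,p,d,W=look("w5"); print(o["opening"],o["grasp_force"],o["wrist_force"])
comps(W,.194,.21,20); comps(W,.250,.275,20)
go(.52,-.360,.255,146.5)
cv2.imwrite("pics/sc5.png",camera("scene")[0][150:300,250:470][...,::-1].repeat(3,0).repeat(3,1))
```

```text
0.021293287406539668 27.642170190811157 [ 0.69817134 -0.07350547 -2.22458627]
z 0.194 n 257 px [332. 234.] mean [ 0.4724 -0.2863  0.2051] mid [ 0.4722 -0.2877  0.202 ] size [0.013 0.013 0.016]
z 0.194 n 272 px [224. 235.] mean [ 0.439  -0.3388  0.2048] mid [ 0.4402 -0.3371  0.2021] size [0.01  0.016 0.016]
z 0.194 n 124 px [531. 278.] mean [ 0.6072 -0.1663  0.2001] mid [ 0.6078 -0.1652  0.2   ] size [0.007 0.009 0.012]
z 0.194 n 181 px [423. 292.] mean [ 0.549  -0.2546  0.2005] mid [ 0.5504 -0.2544  0.1998] size [0.009 0.009 0.012]
z 0.194 n 784 px [ 19. 338.] mean [ 0.4174 -0.5797  0.2019] mid [ 0.4145 -0.5796  0.202 ] size [0.066 0.006 0.016]
z 0.25 n 4375 px [278. 283.] mean [ 0.4531 -0.3109  0.264 ] mid [ 0.4541 -0.31    0.2625] size [0.038 0.041 0.025]
z 0.25 n 790 px [ 14. 406.] mean [ 0.4531 -0.5796  0.2597] mid [ 0.4543 -0.58    0.2625] size [0.05  0.006 0.025]
shift mm [-78.4  -3.2  -1.2] turn [-0.  -0.   0.1] pos [ 0.4564 -0.3141  0.2538] [-180.    -0.   146.6] q [-34.5   5.6  11.2  95.6  -0.   -1.1] t 15.6
```

View pics/w5.png

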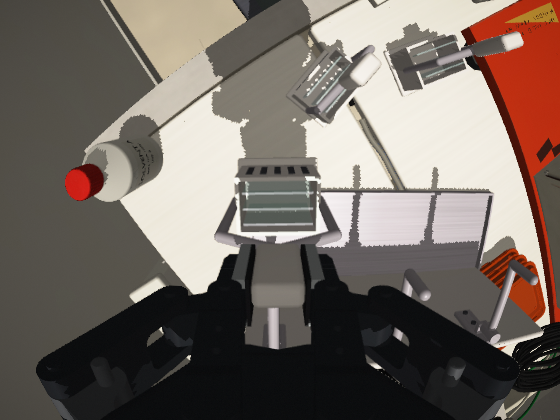

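play_rows --increments '[[[-10, -0.5, 0], [0, 0, 0], 1], [[-22, -1, 0], [0, 0, 0], 1], [[-35, -1.5, 0], [0, 0, 0], 1], [[-48, -2, 0], [0, 0, 0], 1], [[-60, -2.5, 0], [0, 0, 0], 1], [[-70, -3, 0], [0, 0, 0], 1], [[-77, -3, 0], [0, 0, 0], 1], [[-78, -3, 0], [0, 0, 0], 1], [[-78, -3, 10], [0, 0, 0], 1], [[-78, -3, 20], [0, 0, 0], 1], [[-78, -3, 30], [0, 0, 0], 1], [[-78, -3, 38], [0, 0, 0], 1], [[-78, -3, 42], [0, 0, 0], 1], [[-78, -3, 44], [0, 0, 0], 1], [[-78, -3, 45], [0, 0, 0], 1], [[-78, -3, 45], [0, 0, 0], 1]]'

```text
time: 17.2
ee_pos: [0.52, -0.3597, 0.2099]
tcp_rot: [-180.0, 0.1, 146.5]
wrist_force: [-2.4, 0.9, 3.8]
opening: 0.0217
grasp_force: 28.3
```

Run:
```python
from h import *
o,p,d,W=look("w6"); print(o["opening"],o["grasp_force"],o["wrist_force"],o["ee_pos"])
comps(W,.215,.24,20)
save("s6",camera("scene")[0])
```

```text
0.02165680671492516 28.28975111246109 [-2.43226188  0.88337102  3.79489376] [ 0.51995224 -0.35970191  0.20988832]
z 0.215 n 4745 px [277. 290.] mean [ 0.516  -0.3563  0.2272] mid [ 0.5162 -0.3554  0.2275] size [0.042 0.054 0.025]
z 0.215 n 100 px [175. 288.] mean [ 0.4907 -0.3828  0.2382] mid [ 0.4904 -0.3835  0.2375] size [0.007 0.01  0.005]
z 0.215 n 100 px [380. 288.] mean [ 0.5305 -0.3226  0.238 ] mid [ 0.5313 -0.3221  0.2375] size [0.007 0.009 0.005]
z 0.215 n 1408 px [ 20. 400.] mean [ 0.5089 -0.5797  0.2255] mid [ 0.5108 -0.5799  0.2275] size [0.061 0.007 0.025]
```

View pics/w6.png

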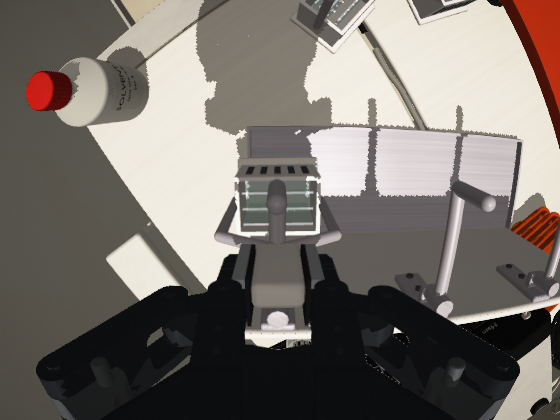

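play_rows --increments '[[[0, 0, 0], [0, 0, 0], 0.75], [[0, 0, 0], [0, 0, 0], 0.65], [[0, 0, 0], [0, 0, 0], 0.55], [[0, 0, 0], [0, 0, 0], 0.4], [[0, 0, 0], [0, 0, 0], 0.4], [[0, 0, -15], [0, 0, 0], 0.4], [[0, 0, -35], [0, 0, 0], 0.4], [[0, 0, -70], [0, 0, 0], 0.4], [[0, 0, -105], [0, 0, 0], 0.4], [[40, 12, -105], [0, 0, -8], 0.4], [[80, 25, -105], [0, 0, -16], 0.4], [[120, 38, -105], [0, 0, -24], 0.4], [[176, 56, -105], [0, 0, -51], 0.4], [[176, 56, -105], [0, 0, -51], 0.4], [[176, 56, -105], [0, 0, -51], 0.4], [[176, 56, -105], [0, 0, -51], 0.4], [[176, 56, -105], [0, 0, -51], 0.4], [[176, 56, -105], [0, 0, -51], 0.4]]'

```text
time: 19.1
ee_pos: [0.4044, -0.216, 0.3136]
tcp_rot: [180.0, -0.0, -162.7]
wrist_force: [-0.3, -0.0, 0.3]
opening: 0.0514
grasp_force: 0.0
```

Run:
```python
from h import *
o,p,d,W=look("w7")
comps(W,.176,.187,40);comps(W,.200,.226,20)
baskets(W,[(.434,-.10),(.402,-.216)])
go(.404,-.2165,.169,-162.5)
save("t7",camera("top")[0])
```

```text
z 0.176 n 372 px [279. 197.] mean [ 0.4032 -0.2153  0.1828] mid [ 0.404  -0.215   0.1807] size [0.015 0.022 0.009]
z 0.176 n 61 px [122. 246.] mean [ 0.491  -0.3401  0.1814] mid [ 0.492  -0.3412  0.1815] size [0.006 0.008 0.011]
z 0.176 n 109 px [105. 263.] mean [ 0.5171 -0.3568  0.1814] mid [ 0.519  -0.3586  0.1814] size [0.017 0.022 0.011]
z 0.176 n 298 px [387. 266.] mean [ 0.4354 -0.101   0.1824] mid [ 0.4363 -0.0996  0.1811] size [0.014 0.022 0.01 ]
z 0.176 n 1504 px [533. 336.] mean [0.4853 0.172  0.1821] mid [0.4918 0.1714 0.1815] size [0.089 0.074 0.011]
z 0.176 n 387 px [ 31. 350.] mean [ 0.709  -0.4749  0.1836] mid [ 0.7214 -0.4712  0.1815] size [0.055 0.049 0.011]
z 0.176 n 258 px [127. 396.] mean [ 0.7128 -0.3226  0.1837] mid [ 0.7215 -0.3231  0.1816] size [0.056 0.04  0.011]
z 0.2 n 70 px [112. 256.] mean [ 0.4925 -0.341   0.2024] mid [ 0.4929 -0.3414  0.2026] size [0.008 0.009 0.005]
z 0.2 n 596 px [ 89. 280.] mean [ 0.5174 -0.3567  0.2161] mid [ 0.52   -0.3584  0.2129] size [0.02  0.022 0.025]
z 0.2 n 988 px [545. 386.] mean [0.557  0.2571 0.2116] mid [0.5661 0.3083 0.213 ] size [0.128 0.207 0.026]
tab 346 [ 0.4351 -0.1015  0.1813] [ 0.4363 -0.0996  0.1791] rect 437 -100 [76. 48.] own-y dir 81.6 pca 84.6
tab 403 [ 0.4029 -0.2155  0.182 ] [ 0.404  -0.2151  0.1787] rect 405 -215 [47. 75.] own-y dir 107.4 pca 107.0
shift mm [  0.5  -0.4 144.5] turn [ 0.  -0.  -0.2] pos [ 0.4044 -0.216   0.3135] [ 180.    -0.  -162.7] q [-28.1  -5.5   6.8 102.3   0.  -45.4] t 19.1
```

View pics/w7.png

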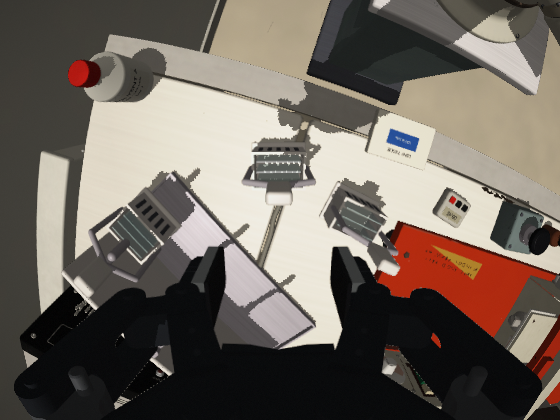

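play_rows --increments '[[[0.5, 0.5, 40], [0, 0, 0], 0.4], [[0.5, 0.5, 80], [0, 0, 0], 0.4], [[0.5, 0.5, 110], [0, 0, 0], 0.4], [[0.5, 0.5, 132], [0, 0, 0], 0.4], [[0.5, 0.5, 144.5], [0, 0, 0], 0.4], [[0.5, 0.5, 144.5], [0, 0, 0], 0.4], [[0.5, 0.5, 144.5], [0, 0, 0], 0.5], [[0.5, 0.5, 144.5], [0, 0, 0], 0.6], [[0.5, 0.5, 144.5], [0, 0, 0], 0.7], [[0.5, 0.5, 144.5], [0, 0, 0], 0.8], [[0.5, 0.5, 144.5], [0, 0, 0], 1], [[0.5, 0.5, 144.5], [0, 0, 0], 1], [[0.5, 0.5, 144.5], [0, 0, 0], 1]]' --grip_force 28

```text
time: 20.5
ee_pos: [0.404, -0.2156, 0.1703]
tcp_rot: [-179.9, 0.1, -162.5]
wrist_force: [0.2, 0.8, 5.8]
opening: 0.0214
grasp_force: 28.8
```

Run:
```python
from h import *
go(.514,-.228,.2545,146.5); go(.578,-.2715,.2545,146.5)
```

```text
shift mm [-101.3  -45.   -84.1] turn [-0.   0.1 51. ] pos [ 0.404  -0.2156  0.1703] [-1.799e+02  1.000e-01 -1.625e+02] q [-28.1  -8.6 -12.   86.5   0.  -45.6] t 20.5
shift mm [-149.2 -105.7  -83.9] turn [-0.   0.1 51. ] pos [ 0.404  -0.2156  0.1703] [-1.799e+02  1.000e-01 -1.625e+02] q [-28.1  -8.6 -12.   86.5   0.  -45.6] t 20.5
```

play_rows --increments '[[[0, 0, -10], [0, 0, 0], 1], [[0, 0, -25], [0, 0, 0], 1], [[0, 0, -40], [0, 0, 4], 1], [[0, 0, -55], [0, 0, 8], 1], [[0, 0, -70], [0, 0, 13], 1], [[0, 0, -80], [0, 0, 18], 1], [[-12, -5, -84], [0, 0, 23], 1], [[-26, -11, -84], [0, 0, 28], 1], [[-40, -18, -84], [0, 0, 33], 1], [[-55, -25, -84], [0, 0, 38], 1], [[-70, -31, -84], [0, 0, 43], 1], [[-83, -37, -84], [0, 0, 48], 1], [[-93, -41, -84], [0, 0, 51], 1], [[-101, -45, -84], [0, 0, 51], 1], [[-101, -45, -84], [0, 0, 51], 1], [[-101, -45, -84], [0, 0, 51], 1]]'

```text
time: 22.1
ee_pos: [0.5132, -0.228, 0.2533]
tcp_rot: [-180.0, -0.0, 146.6]
wrist_force: [0.1, 0.4, -1.1]
opening: 0.0216
grasp_force: 27.9
```

Run:
```python
from h import *
o,p,d,W=look("w8"); print(o["opening"],o["grasp_force"],o["wrist_force"])
comps(W[:,100:],.194,.21,20)
go(.578,-.2715,.2545,146.5)
```

```text
0.02164986658852303 27.91214346885681 [ 0.13842687  0.39042706 -1.12488588]
z 0.194 n 298 px [126. 235.] mean [ 0.4957 -0.2513  0.2049] mid [ 0.4967 -0.2501  0.202 ] size [0.011 0.017 0.016]
z 0.194 n 279 px [230. 235.] mean [ 0.5288 -0.2012  0.2049] mid [ 0.5282 -0.2025  0.2021] size [0.014 0.014 0.016]
z 0.194 n 175 px [ 25. 293.] mean [ 0.4935 -0.3399  0.2002] mid [ 0.4938 -0.3412  0.1995] size [0.009 0.01  0.011]
z 0.194 n 178 px [328. 291.] mean [ 0.6073 -0.1653  0.2004] mid [ 0.6081 -0.165   0.1996] size [0.008 0.009 0.011]
shift mm [-78.1  -0.5  -1.1] turn [-0. -0.  0.] pos [ 0.5131 -0.228   0.2534] [-180.    -0.   146.5] q [-24.    6.7  12.3  95.6  -0.    9.5] t 22.1
```

play_rows --increments '[[[-10, -0.2, -1], [0, 0, 0], 1], [[-22, -0.5, -1], [0, 0, 0], 1], [[-35, -0.5, -1], [0, 0, 0], 1], [[-48, -0.5, -1], [0, 0, 0], 1], [[-60, -0.5, -1], [0, 0, 0], 1], [[-70, -0.5, -1], [0, 0, 0], 1], [[-77, -0.5, -1], [0, 0, 0], 1], [[-78, -0.5, -1], [0, 0, 0], 1], [[-78, -0.5, 10], [0, 0, 0], 1], [[-78, -0.5, 20], [0, 0, 0], 1], [[-78, -0.5, 30], [0, 0, 0], 1], [[-78, -0.5, 37], [0, 0, 0], 1], [[-78, -0.5, 41], [0, 0, 0], 1], [[-78, -0.5, 43], [0, 0, 0], 1], [[-78, -0.5, 44], [0, 0, 0], 1], [[-78, -0.5, 44], [0, 0, 0], 1]]'

```text
time: 23.75
ee_pos: [0.5781, -0.2716, 0.2109]
tcp_rot: [-180.0, 0.1, 146.5]
wrist_force: [-2.7, 0.5, 5.8]
opening: 0.0214
grasp_force: 29.0
```

Run:
```python
from h import *
o,p,d,W=look("w9")
comps(W,.215,.24,20)
go(.4363,-.0997,.315,171.7)
```

```text
z 0.215 n 1057 px [ 61. 277.] mean [ 0.5209 -0.3554  0.2218] mid [ 0.5209 -0.3579  0.2203] size [0.019 0.023 0.01 ]
z 0.215 n 4653 px [278. 289.] mean [ 0.5742 -0.2682  0.2272] mid [ 0.575  -0.2675  0.2275] size [0.04  0.054 0.025]
z 0.215 n 22 px [164. 287.] mean [ 0.5466 -0.2982  0.2386] mid [ 0.5465 -0.2977  0.2383] size [0.002 0.005 0.003]
z 0.215 n 21 px [389. 287.] mean [ 0.5906 -0.2314  0.2385] mid [ 0.59   -0.2313  0.2383] size [0.003 0.003 0.003]
z 0.215 n 45 px [180. 288.] mean [ 0.55   -0.2933  0.2383] mid [ 0.5496 -0.2937  0.2378] size [0.004 0.006 0.004]
z 0.215 n 44 px [374. 288.] mean [ 0.5877 -0.2361  0.2383] mid [ 0.5881 -0.236   0.238 ] size [0.004 0.005 0.004]
z 0.215 n 64 px [  3. 416.] mean [ 0.5792 -0.5797  0.2182] mid [ 0.5797 -0.5793  0.2192] size [0.014 0.005 0.008]
shift mm [ 213.    65.  -104.5] turn [ -0.    0.1 -25.2] pos [ 0.5781 -0.2716  0.2109] [-1.800e+02  1.000e-01  1.465e+02] q [-25.2  16.8  19.3  92.4  -0.    8.4] t 23.8
```

View pics/w9.png

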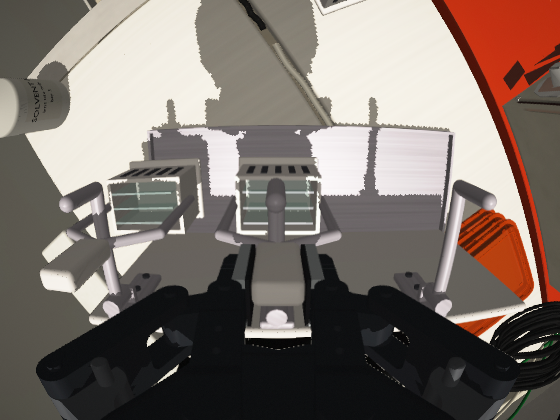

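Basket 2 is threaded on hook 2, with basket 3 on hook 1 to its left. I'll release and go to basket 1.

play_rows --increments '[[[0, 0, 0], [0, 0, 0], 0.75], [[0, 0, 0], [0, 0, 0], 0.65], [[0, 0, 0], [0, 0, 0], 0.55], [[0, 0, 0], [0, 0, 0], 0.4], [[0, 0, 0], [0, 0, 0], 0.4], [[0, 0, -15], [0, 0, 0], 0.4], [[0, 0, -35], [0, 0, 0], 0.4], [[0, 0, -70], [0, 0, 0], 0.4], [[0, 0, -105], [0, 0, 0], 0.4], [[40, 12, -105], [0, 0, -6], 0.4], [[80, 25, -105], [0, 0, -12], 0.4], [[120, 38, -105], [0, 0, -18], 0.4], [[160, 50, -105], [0, 0, -25], 0.4], [[213, 65, -105], [0, 0, -25], 0.4], [[213, 65, -105], [0, 0, -25], 0.4], [[213, 65, -105], [0, 0, -25], 0.4], [[213, 65, -105], [0, 0, -25], 0.4]]'

```text
time: 25.5
ee_pos: [0.4371, -0.1001, 0.3143]
tcp_rot: [-180.0, 0.0, 171.5]
wrist_force: [0.2, 0.2, -0.5]
opening: 0.0511
grasp_force: 0.0
```

Run:
```python
from h import *
o,p,d,W=look("w10")
comps(W,.176,.187,40);comps(W,.200,.230,20)
baskets(W,[(.434,-.10)])
go(.4363,-.0997,.169,171.7)
```

```text
z 0.176 n 3567 px [535. 213.] mean [0.4933 0.1692 0.182 ] mid [0.5172 0.1661 0.1815] size [0.145 0.084 0.011]
z 0.176 n 366 px [278. 196.] mean [ 0.4358 -0.099   0.1828] mid [ 0.4365 -0.0991  0.181 ] size [0.012 0.022 0.01 ]
z 0.176 n 55 px [ 65. 279.] mean [ 0.4926 -0.3389  0.1815] mid [ 0.4934 -0.3402  0.1816] size [0.008 0.007 0.01 ]
z 0.176 n 98 px [ 62. 300.] mean [ 0.5182 -0.3555  0.182 ] mid [ 0.5202 -0.3572  0.1815] size [0.018 0.021 0.011]
z 0.176 n 861 px [528. 330.] mean [0.6662 0.204  0.1793] mid [0.6752 0.207  0.1815] size [0.1   0.109 0.011]
z 0.176 n 63 px [519. 314.] mean [0.6316 0.1788 0.1764] mid [0.6324 0.1774 0.1766] size [0.014 0.034 0.001]
z 0.176 n 74 px [ 61. 325.] mean [ 0.5556 -0.3815  0.1797] mid [ 0.5562 -0.3823  0.1789] size [0.014 0.014 0.006]
z 0.176 n 62 px [495. 332.] mean [0.6485 0.1431 0.1764] mid [0.6493 0.1451 0.1766] size [0.027 0.026 0.001]
z 0.176 n 54 px [393. 364.] mean [0.6542 0.0029 0.1764] mid [0.6546 0.0045 0.1765] size [0.031 0.016 0.001]
z 0.176 n 132 px [  6. 372.] mean [ 0.6603 -0.5795  0.1814] mid [ 0.6597 -0.5796  0.1815] size [0.05
[... 233 characters left out ...]
5]
z 0.2 n 449 px [ 48. 316.] mean [ 0.5187 -0.355   0.2147] mid [ 0.5203 -0.3571  0.2129] size [0.019 0.022 0.026]
z 0.2 n 718 px [550. 356.] mean [0.7002 0.2334 0.2139] mid [0.6975 0.2319 0.215 ] size [0.104 0.015 0.03 ]
z 0.2 n 507 px [ 11. 403.] mean [ 0.7055 -0.5794  0.2133] mid [ 0.7046 -0.5795  0.215 ] size [0.091 0.007 0.03 ]
z 0.2 n 213 px [430. 398.] mean [0.6835 0.0377 0.2173] mid [0.6838 0.0359 0.2151] size [0.021 0.03  0.03 ]
tab 403 [ 0.4354 -0.0988  0.182 ] [ 0.4365 -0.0991  0.179 ] rect 437 -99 [74. 47.] own-y dir 81.8 pca 82.0
shift mm [  1.    0.5 145. ] turn [-0.  -0.  -0.2] pos [ 0.4372 -0.1003  0.314 ] [-180.    -0.   171.5] q [-12.9  -6.9   5.6 102.5  -0.   -4.4] t 25.6
```

play_rows --increments '[[[0.8, 1, 40], [0, 0, 0], 0.4], [[0.8, 1, 80], [0, 0, 0], 0.4], [[0.8, 1, 110], [0, 0, 0], 0.4], [[0.8, 1, 132], [0, 0, 0], 0.4], [[0.8, 1, 145], [0, 0, 0], 0.4], [[0.8, 1, 145], [0, 0, 0], 0.4], [[0.8, 1, 145], [0, 0, 0], 0.5], [[0.8, 1, 145], [0, 0, 0], 0.6], [[0.8, 1, 145], [0, 0, 0], 0.7], [[0.8, 1, 145], [0, 0, 0], 0.8], [[0.8, 1, 145], [0, 0, 0], 1], [[0.8, 1, 145], [0, 0, 0], 1], [[0.8, 1, 145], [0, 0, 0], 1]]' --grip_force 28

```text
time: 26.85
ee_pos: [0.4363, -0.0988, 0.1703]
tcp_rot: [-180.0, 0.1, 171.5]
wrist_force: [0.8, -1.9, 5.8]
opening: 0.0217
grasp_force: 28.9
```

Run:
```python
from h import *
go(.571,-.141,.2545,146.5)
```

```text
shift mm [-139.6  -21.9  -84. ] turn [ 0.   0.1 25. ] pos [ 0.4363 -0.0988  0.1703] [-1.800e+02  1.000e-01  1.715e+02] q [-12.7 -10.1 -13.3  86.7  -0.   -4.2] t 26.9
```

play_rows --increments '[[[0, 0, -10], [0, 0, 0], 1], [[0, 0, -25], [0, 0, 0], 1], [[0, 0, -40], [0, 0, 2], 1], [[0, 0, -55], [0, 0, 4], 1], [[0, 0, -70], [0, 0, 7], 1], [[-10, -1, -80], [0, 0, 10], 1], [[-24, -3, -84], [0, 0, 13], 1], [[-40, -6, -84], [0, 0, 16], 1], [[-58, -9, -84], [0, 0, 19], 1], [[-76, -12, -84], [0, 0, 22], 1], [[-94, -15, -84], [0, 0, 24], 1], [[-110, -17, -84], [0, 0, 25], 1], [[-124, -20, -84], [0, 0, 25], 1], [[-134, -21, -84], [0, 0, 25], 1], [[-139.5, -22, -84], [0, 0, 25], 1], [[-139.5, -22, -84], [0, 0, 25], 1], [[-139.5, -22, -84], [0, 0, 25], 1]]'

```text
time: 28.55
ee_pos: [0.5702, -0.1408, 0.2534]
tcp_rot: [-180.0, -0.0, 146.5]
wrist_force: [-0.3, 0.2, -1.9]
opening: 0.0211
grasp_force: 28.0
```

Run:
```python
from h import *
o,p,d,W=look("w11"); print(o["opening"],o["grasp_force"],o["wrist_force"])
comps(W[:,60:],.194,.212,20)
go(.635,-.1845,.2545,146.5)
```

```text
0.021114301818116674 28.04644078016281 [-0.2529662   0.15847494 -1.94639275]
z 0.194 n 1240 px [462. 269.] mean [ 0.7012 -0.002   0.2032] mid [0.7125 0.007  0.203 ] size [0.075 0.055 0.018]
z 0.194 n 351 px [167. 236.] mean [ 0.5537 -0.1636  0.206 ] mid [ 0.5548 -0.1622  0.2031] size [0.012 0.02  0.018]
z 0.194 n 350 px [267. 236.] mean [ 0.585  -0.1157  0.2062] mid [ 0.5842 -0.1172  0.2031] size [0.016 0.017 0.018]
z 0.194 n 177 px [ 67. 293.] mean [ 0.551  -0.2519  0.2001] mid [ 0.5514 -0.2529  0.1994] size [0.009 0.008 0.011]
shift mm [-78.2  -0.6  -1. ] turn [-0. -0. -0.] pos [ 0.5702 -0.1408  0.2535] [-180.    -0.   146.5] q [-13.9  10.3  16.4  96.    0.   19.6] t 28.6
```

play_rows --increments '[[[-10, -0.2, -1], [0, 0, 0], 1], [[-22, -0.5, -1], [0, 0, 0], 1], [[-35, -0.5, -1], [0, 0, 0], 1], [[-48, -0.5, -1], [0, 0, 0], 1], [[-60, -0.5, -1], [0, 0, 0], 1], [[-70, -0.5, -1], [0, 0, 0], 1], [[-77, -0.5, -1], [0, 0, 0], 1], [[-78, -0.5, -1], [0, 0, 0], 1], [[-78, -0.5, 10], [0, 0, 0], 1], [[-78, -0.5, 20], [0, 0, 0], 1], [[-78, -0.5, 30], [0, 0, 0], 1], [[-78, -0.5, 37], [0, 0, 0], 1], [[-78, -0.5, 41], [0, 0, 0], 1], [[-78, -0.5, 43], [0, 0, 0], 1], [[-78, -0.5, 44], [0, 0, 0], 1], [[-78, -0.5, 44], [0, 0, 0], 1]]'

```text
time: 30.2
ee_pos: [0.6356, -0.1842, 0.2107]
tcp_rot: [179.9, 0.1, 146.5]
wrist_force: [-0.6, 1.9, 3.9]
opening: 0.0215
grasp_force: 28.8
```

Run:
```python
from h import *
o,p,d,W=look("w12")
go(.372,.191,.315,146.5)
```

```text
shift mm [ 426.8  167.6 -104.9] turn [0.1 0.1 0. ] pos [ 0.6356 -0.1843  0.2107] [1.799e+02 1.000e-01 1.465e+02] q [-16.2  20.2  23.6  93.3   0.   17.3] t 30.2
```

View pics/w12.png

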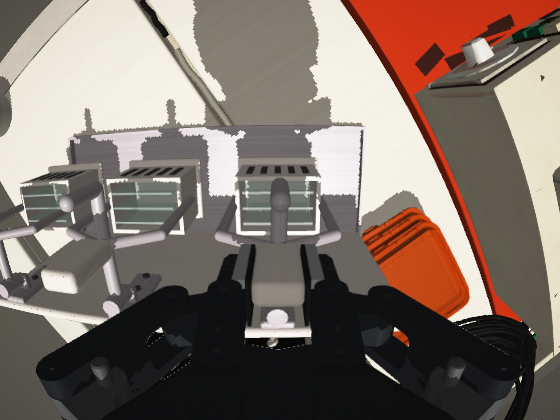

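play_rows --increments '[[[0, 0, 0], [0, 0, 0], 0.75], [[0, 0, 0], [0, 0, 0], 0.65], [[0, 0, 0], [0, 0, 0], 0.55], [[0, 0, 0], [0, 0, 0], 0.4], [[0, 0, 0], [0, 0, 0], 0.4], [[0, 0, -15], [0, 0, 0], 0.4], [[0, 0, -35], [0, 0, 0], 0.4], [[0, 0, -70], [0, 0, 0], 0.4], [[0, 0, -105], [0, 0, 0], 0.4], [[40, 0, -105], [0, 0, 0], 0.4], [[85, 0, -115], [0, 0, 0], 0.6], [[130, 0, -120], [0, 0, 0], 0.8], [[180, 0, -120], [0, 0, 0], 1], [[180, 0, -120], [0, 0, 0], 1], [[180, 0, -120], [0, 0, 0], 1]]'

```text
time: 31.75
ee_pos: [0.4847, -0.0847, 0.3302]
tcp_rot: [180.0, 0.1, 146.5]
wrist_force: [0.1, -0.2, 0.1]
opening: -0.0001
grasp_force: 0.0
```

Run:
```python
from h import *
o,p,d,W=look("w13"); W[W[...,1]<-.5]=np.nan; W[W[...,1]>0]=np.nan
comps(W,.205,.235,20)
comps(W,.194,.204,20)
o,p,d,c=cam("top"); W=cloud(p,d,c); w=W[240:290,150:200]; 
for lo,hi in((.085,.1),): comps(w,lo,hi,10)
go(.372,.191,.2,146.5)
save("t13",p)
cv2.imwrite("pics/c13.png",cv2.resize(p[120:305,130:435],None,fx=2.5,fy=2.5)[...,::-1])
```

```text
z 0.205 n 150 px [453. 325.] mean [ 0.6925 -0.0049  0.2165] mid [ 0.6923 -0.0069  0.2199] size [0.005 0.014 0.03 ]
z 0.194 n 94 px [444. 318.] mean [ 0.6932 -0.008   0.1989] mid [ 0.6939 -0.008   0.1989] size [0.005 0.016 0.01 ]
z 0.194 n 61 px [ 91. 326.] mean [ 0.4936 -0.3394  0.1996] mid [ 0.4942 -0.3405  0.1991] size [0.008 0.008 0.009]
z 0.194 n 63 px [177. 337.] mean [ 0.5507 -0.2515  0.2007] mid [ 0.551  -0.2523  0.1991] size [0.007 0.008 0.01 ]
z 0.194 n 76 px [278. 341.] mean [ 0.6077 -0.164   0.2004] mid [ 0.6088 -0.1644  0.1992] size [0.008 0.009 0.01 ]
z 0.085 n 210 px [20. 27.] mean [0.3717 0.1915 0.0927] mid [0.3722 0.1924 0.0918] size [0.043 0.041 0.012]
shift mm [247.7 167.5 129.2] turn [ 0.  0. -0.] pos [ 0.4859 -0.0854  0.3293] [180.    0.  146.5] q [-10.   -0.3  13.6 103.8  -0.   23.5] t 31.9
```

View pics/w13.png

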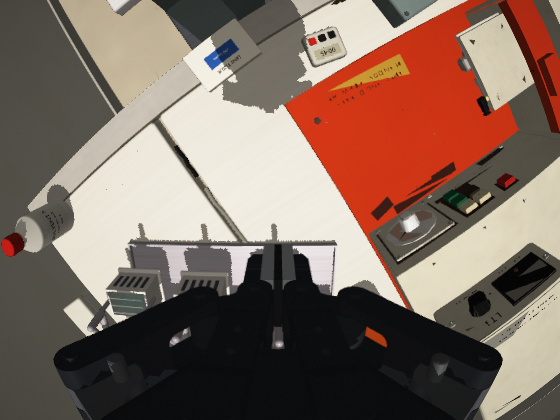

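play_rows --increments '[[[45, 30, 20], [0, 0, 0], 1], [[90, 60, 40], [0, 0, 0], 1], [[130, 90, 60], [0, 0, 0], 1], [[170, 115, 80], [0, 0, 0], 1], [[210, 140, 100], [0, 0, 0], 1], [[248, 167.5, 129], [0, 0, 0], 1], [[248, 167.5, 129], [0, 0, 0], 1], [[248, 167.5, 129], [0, 0, 0], 1], [[248, 167.5, 129], [0, 0, 0], 1]]'

```text
time: 32.75
ee_pos: [0.3716, 0.1917, 0.2]
tcp_rot: [-179.9, -0.0, 146.5]
wrist_force: [0.2, 0.6, -0.1]
opening: 0.0003
grasp_force: 0.0
```

Run:
```python
from h import *
o,p,d,c=cam("top"); W=cloud(p,d,c); w=W[120:250,255:420].copy(); w[w[...,0]+.0>.66+0*w[...,0]]=np.nan
comps(w,.196,.235,6)
go(.372,.1915,.12)
save("s14",camera("scene")[0])
o,p,d,W=look("w14"); comps(W[:, :],.085,.1,100)
```

```text
z 0.196 n 70 px [62. 44.] mean [ 0.6311 -0.1845  0.2181] mid [ 0.6326 -0.1857  0.2126] size [0.017 0.022 0.032]
z 0.196 n 12 px [54. 56.] mean [ 0.6064 -0.1659  0.2028] mid [ 0.6062 -0.1661  0.2016] size [0.007 0.008 0.007]
z 0.196 n 70 px [97. 68.] mean [ 0.5747 -0.2703  0.2195] mid [ 0.5758 -0.2714  0.2135] size [0.018 0.022 0.033]
z 0.196 n 11 px [89. 79.] mean [ 0.5487 -0.2544  0.2041] mid [ 0.5487 -0.255   0.2026] size [0.006 0.008 0.012]
z 0.196 n 79 px [133.  92.] mean [ 0.5167 -0.3578  0.2173] mid [ 0.5176 -0.3593  0.2126] size [0.018 0.021 0.033]
z 0.196 n 12 px [125. 103.] mean [ 0.4906 -0.3422  0.204 ] mid [ 0.4904 -0.3423  0.2025] size [0.007 0.005 0.01 ]
shift mm [ 0.   0.3 80.5] turn [-0.  0. -0.] pos [0.3719 0.1913 0.2005] [-180.     0.   146.5] q [ 27.2 -13.8 -13.   90.8  -0.   60.8] t 32.8
z 0.085 n 126 px [553. 100.] mean [0.427  0.4585 0.0943] mid [0.4289 0.4567 0.094 ] size [0.011 0.023 0.01 ]
z 0.085 n 219 px [513. 141.] mean [0.4371 0.3962 0.0897] mid [0.4371 0.3984 0.0901] size [0.002 0.056 0.01 ]
z 0.085 n 953 px [419. 202.] mean [0.4313 0.2874 0.093 ] mid [0.4315 0.2856 0.0925] size [0.094 0.066 0.015]
z 0.085 n 2454 px [281. 204.] mean [0.3726 0.1951 0.092 ] mid [0.3739 0.1945 0.09  ] size [0.043 0.043 0.01 ]
```

View pics/s14.png

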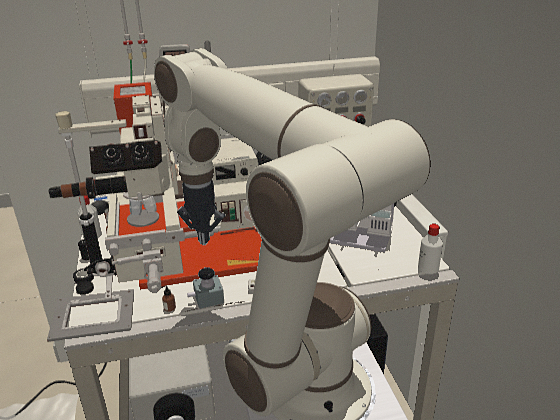

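play_rows --increments '[[[0, 2, 40], [0, 0, 0], 1], [[0, 2, 75], [0, 0, 0], 1], [[0, 2, 84], [0, 0, 0], 1], [[0, 2, 90], [0, 0, 0], 1], [[0, 2, 96], [0, 0, 0], 1], [[0, 2, 101], [0, 0, 0], 1], [[0, 2, 103.5], [0, 0, 0], 1], [[0, 2, 104.5], [0, 0, 0], 1], [[0, 2, 104.5], [0, 0, 0], 1], [[0, 2, 104.5], [0, 0, 0], 1]]'

```text
time: 33.9
ee_pos: [0.3728, 0.1931, 0.0979]
tcp_rot: [179.9, 0.1, 146.5]
wrist_force: [-2.9, -4.1, 7.3]
opening: 0.0
grasp_force: 4.0
```

play_rows --increments '[[[0, 0, 2], [0, 0, 0], 1], [[0, 0, 4], [0, 0, 0], 1], [[0, 0, 4], [0, 0, 0], 1], [[0, 0, 4], [0, 0, 0], 1]]'

```text
time: 34.3
ee_pos: [0.3731, 0.1932, 0.0968]
tcp_rot: [179.8, 0.2, 146.5]
wrist_force: [-13.3, -9.1, 34.2]
opening: -0.0001
grasp_force: 17.0
```

play_rows --increments '[[[0, 0, -10], [0, 0, 0], 1], [[0, 0, -28], [0, 0, 0], 1], [[0, 0, -28], [0, 0, 0], 1], [[0, 0, -28], [0, 0, 0], 1], [[0, 0, -18], [0, 0, 0], 1], [[0, 0, -10], [0, 0, 0], 1], [[0, 0, -3], [0, 0, 0], 1], [[0, 0, 0], [0, 0, 0], 1], [[0, 0, 0], [0, 0, 0], 1], [[0, 0, 0], [0, 0, 0], 1], [[0, 0, 0], [0, 0, 0], 1]]'

```text
time: 35.4
ee_pos: [0.3729, 0.1936, 0.0966]
tcp_rot: [179.7, 0.1, 146.5]
wrist_force: [-14.3, -7.3, 53.1]
opening: 0.0001
grasp_force: 26.6
```

play_rows --increments '[[[0, 0, -10], [0, 0, 0], 1], [[0, 0, -28], [0, 0, 0], 1], [[0, 0, -28], [0, 0, 0], 1], [[0, 0, -28], [0, 0, 0], 1], [[0, 0, -18], [0, 0, 0], 1], [[0, 0, -10], [0, 0, 0], 1], [[0, 0, -3], [0, 0, 0], 1], [[0, 0, 0], [0, 0, 0], 1], [[0, 0, 0], [0, 0, 0], 1], [[0, 0, 0], [0, 0, 0], 1], [[0, 0, 0], [0, 0, 0], 1]]'

```text
time: 36.5
ee_pos: [0.3724, 0.1934, 0.0965]
tcp_rot: [179.8, 0.1, 146.5]
wrist_force: [-18.0, -8.5, 59.1]
opening: -0.0004
grasp_force: 29.0
```

play_rows --increments '[[[0, 0, -10], [0, 0, 0], 1], [[0, 0, -28], [0, 0, 0], 1], [[0, 0, -60], [0, 0, 0], 1], [[0, 0, -100], [0, 0, 0], 1], [[0, 0, -100], [0, 0, 0], 1], [[0, 0, -100], [0, 0, 0], 1]]'

```text
time: 37.1
ee_pos: [0.3721, 0.1932, 0.1909]
tcp_rot: [-180.0, -0.0, 146.5]
wrist_force: [-1.8, -0.5, -1.3]
opening: -0.0003
grasp_force: 0.0
```

Run:
```python
from h import *
o,p,d,c=cam("top"); W=cloud(p,d,c); w=W[120:250,255:420].copy(); w[w[...,0]>.66]=np.nan
comps(w,.196,.235,6); o,p,d,W=look("w15"); comps(W,.085,.1,1000); print(o["wrist_force"],o["time"])
save("s15",camera("scene")[0])
```

```text
z 0.196 n 71 px [62. 44.] mean [ 0.6311 -0.1844  0.2179] mid [ 0.6321 -0.1857  0.2123] size [0.017 0.022 0.032]
z 0.196 n 12 px [54. 56.] mean [ 0.6063 -0.1659  0.203 ] mid [ 0.6065 -0.1661  0.2037] size [0.007 0.007 0.009]
z 0.196 n 86 px [99. 68.] mean [ 0.5742 -0.2766  0.2185] mid [ 0.5751 -0.2779  0.213 ] size [0.021 0.024 0.034]
z 0.196 n 12 px [89. 79.] mean [ 0.5485 -0.2547  0.2027] mid [ 0.5485 -0.255   0.2012] size [0.006 0.008 0.01 ]
z 0.196 n 111 px [138.  92.] mean [ 0.5191 -0.3711  0.2138] mid [ 0.5199 -0.3726  0.2123] size [0.025 0.025 0.032]
z 0.196 n 12 px [125. 103.] mean [ 0.4909 -0.3422  0.2032] mid [ 0.4905 -0.3425  0.2024] size [0.007 0.007 0.008]
z 0.085 n 1055 px [423. 208.] mean [0.4317 0.2869 0.093 ] mid [0.4333 0.2859 0.0925] size [0.096 0.067 0.015]
z 0.085 n 2655 px [280. 210.] mean [0.3725 0.1951 0.092 ] mid [0.374  0.1944 0.09  ] size [0.043 0.043 0.01 ]
[ 0.4398449  -0.75460826 -0.94522365] 37.15
```

play_rows --increments '[[[0, 0, -60], [0, 0, 0], 1], [[0, 0, -60], [0, 0, 0], 1], [[0, 0, -60], [0, 0, 0], 1], [[0, 0, -60], [0, 0, 0], 1], [[0, 0, -60], [0, 0, 0], 1], [[0, 0, -60], [0, 0, 0], 1], [[0, 0, -60], [0, 0, 0], 1], [[0, 0, -60], [0, 0, 0], 1], [[0, 0, -60], [0, 0, 0], 1], [[0, 0, -60], [0, 0, 0], 1], [[0, 0, -60], [0, 0, 0], 1], [[0, 0, -60], [0, 0, 0], 1], [[0, 0, -60], [0, 0, 0], 1], [[0, 0, -60], [0, 0, 0], 1], [[0, 0, -60], [0, 0, 0], 1]]'

```text
time: 38.75
ee_pos: [0.372, 0.1932, 0.2518]
tcp_rot: [180.0, -0.0, 146.5]
wrist_force: [0.2, -0.0, -0.1]
opening: -0.0
grasp_force: 0.0
```

Run:
```python
from h import *
for i in range(3):
    o,p,d,c=cam("top"); W=cloud(p,d,c); w=W[120:250,255:420].copy(); w[w[...,0]>.66]=np.nan
    comps(w,.196,.235,30)
cv2.imwrite("pics/c16.png",cv2.resize(p[120:305,255:435],None,fx=4,fy=3.2,interpolation=cv2.INTER_CUBIC)[...,::-1])
```

```text
z 0.196 n 68 px [62. 44.] mean [ 0.6312 -0.1845  0.2188] mid [ 0.6322 -0.1856  0.2131] size [0.017 0.022 0.032]
z 0.196 n 68 px [97. 67.] mean [ 0.5762 -0.2701  0.2189] mid [ 0.5774 -0.2708  0.2139] size [0.02  0.018 0.034]
z 0.196 n 71 px [128.  91.] mean [ 0.5181 -0.3476  0.2179] mid [ 0.5195 -0.349   0.2129] size [0.019 0.026 0.032]
z 0.196 n 69 px [62. 44.] mean [ 0.6312 -0.1846  0.2183] mid [ 0.6322 -0.1857  0.2134] size [0.017 0.022 0.031]
z 0.196 n 63 px [96. 67.] mean [ 0.5753 -0.2686  0.2194] mid [ 0.5768 -0.2697  0.2121] size [0.021 0.021 0.032]
z 0.196 n 70 px [128.  91.] mean [ 0.5187 -0.3471  0.2183] mid [ 0.5194 -0.3483  0.2132] size [0.018 0.025 0.032]
z 0.196 n 69 px [62. 45.] mean [ 0.6309 -0.1845  0.2182] mid [ 0.6323 -0.1856  0.2123] size [0.017 0.021 0.032]
z 0.196 n 62 px [96. 68.] mean [ 0.5746 -0.2679  0.2195] mid [ 0.5756 -0.2689  0.2126] size [0.019 0.022 0.033]
z 0.196 n 72 px [129.  92.] mean [ 0.5182 -0.3488  0.217 ] mid [ 0.5192 -0.3518  0.2119] size [0.019 0.027 0.031]
```

View pics/c16.png

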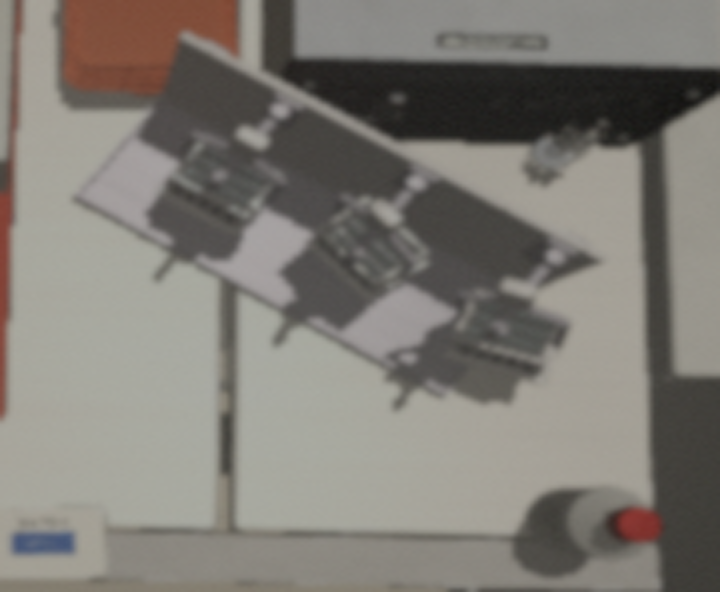

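The crop shows all three baskets hanging, but those on hooks 1 and 2 are swinging after a knock. I'll let them settle.

play_rows --increments '[[[0, 0, 0], [0, 0, 0], 1], [[0, 0, 0], [0, 0, 0], 1], [[0, 0, 0], [0, 0, 0], 1], [[0, 0, 0], [0, 0, 0], 1], [[0, 0, 0], [0, 0, 0], 1], [[0, 0, 0], [0, 0, 0], 1], [[0, 0, 0], [0, 0, 0], 1], [[0, 0, 0], [0, 0, 0], 1], [[0, 0, 0], [0, 0, 0], 1], [[0, 0, 0], [0, 0, 0], 1], [[0, 0, 0], [0, 0, 0], 1], [[0, 0, 0], [0, 0, 0], 1], [[0, 0, 0], [0, 0, 0], 1], [[0, 0, 0], [0, 0, 0], 1], [[0, 0, 0], [0, 0, 0], 1], [[0, 0, 0], [0, 0, 0], 1], [[0, 0, 0], [0, 0, 0], 1], [[0, 0, 0], [0, 0, 0], 1], [[0, 0, 0], [0, 0, 0], 1], [[0, 0, 0], [0, 0, 0], 1]]'

```text
time: 40.9
ee_pos: [0.372, 0.1932, 0.2518]
tcp_rot: [-180.0, -0.0, 146.5]
wrist_force: [-0.6, 0.8, -0.7]
opening: 0.0001
grasp_force: 0.0
```

play_rows --increments '[[[0, 0, 0], [0, 0, 0], 1], [[0, 0, 0], [0, 0, 0], 1], [[0, 0, 0], [0, 0, 0], 1], [[0, 0, 0], [0, 0, 0], 1], [[0, 0, 0], [0, 0, 0], 1], [[0, 0, 0], [0, 0, 0], 1], [[0, 0, 0], [0, 0, 0], 1], [[0, 0, 0], [0, 0, 0], 1], [[0, 0, 0], [0, 0, 0], 1], [[0, 0, 0], [0, 0, 0], 1], [[0, 0, 0], [0, 0, 0], 1], [[0, 0, 0], [0, 0, 0], 1], [[0, 0, 0], [0, 0, 0], 1], [[0, 0, 0], [0, 0, 0], 1], [[0, 0, 0], [0, 0, 0], 1], [[0, 0, 0], [0, 0, 0], 1], [[0, 0, 0], [0, 0, 0], 1], [[0, 0, 0], [0, 0, 0], 1], [[0, 0, 0], [0, 0, 0], 1], [[0, 0, 0], [0, 0, 0], 1]]'

```text
time: 42.9
ee_pos: [0.3721, 0.1931, 0.2518]
tcp_rot: [-180.0, 0.0, 146.5]
wrist_force: [0.0, 0.4, 0.4]
opening: -0.0004
grasp_force: 0.0
```

play_rows --increments '[[[0, 0, 0], [0, 0, 0], 1], [[0, 0, 0], [0, 0, 0], 1], [[0, 0, 0], [0, 0, 0], 1], [[0, 0, 0], [0, 0, 0], 1], [[0, 0, 0], [0, 0, 0], 1], [[0, 0, 0], [0, 0, 0], 1], [[0, 0, 0], [0, 0, 0], 1], [[0, 0, 0], [0, 0, 0], 1], [[0, 0, 0], [0, 0, 0], 1], [[0, 0, 0], [0, 0, 0], 1], [[0, 0, 0], [0, 0, 0], 1], [[0, 0, 0], [0, 0, 0], 1], [[0, 0, 0], [0, 0, 0], 1], [[0, 0, 0], [0, 0, 0], 1], [[0, 0, 0], [0, 0, 0], 1], [[0, 0, 0], [0, 0, 0], 1], [[0, 0, 0], [0, 0, 0], 1], [[0, 0, 0], [0, 0, 0], 1], [[0, 0, 0], [0, 0, 0], 1], [[0, 0, 0], [0, 0, 0], 1]]'

```text
time: 44.9
ee_pos: [0.372, 0.1931, 0.2518]
tcp_rot: [180.0, 0.0, 146.5]
wrist_force: [0.4, 0.0, -0.0]
opening: -0.0002
grasp_force: 0.0
```

Run:
```python
from h import *
for i in range(6):
    o,p,d,c=cam("top"); W=cloud(p,d,c); w=W[120:250,255:420].copy(); w[w[...,0]>.66]=np.nan
    m=w[...,2]>.196
    q=w[m]; q=q[q[:,2]<.235]
    for s in ((.6325,-.1857),(.577,-.271),(.519,-.359)):
        t=q[np.hypot(*(q[:,:2]-s).T)<.03]; t=t[t[:,2]>.207]; 
        b=w[(w[...,2]>.09)&(w[...,2]<.15)]; b=b[np.hypot(*(b[:,:2]-np.array(s)).T)<.055]
        print(t.mean(0).round(4),b.mean(0).round(4),end=" | ")
    print(o["time"])
cv2.imwrite("pics/c17.png",cv2.resize(p[120:305,255:435],None,fx=4,fy=3.2,interpolation=cv2.INTER_CUBIC)[...,::-1])
```

```text
[ 0.6316 -0.185   0.2223] [ 0.6291 -0.181   0.1031] | [ 0.5763 -0.2733  0.2217] [ 0.5747 -0.2717  0.1042] | [ 0.514  -0.3583  0.222 ] [ 0.5188 -0.3566  0.105 ] | 44.9
[ 0.6317 -0.1848  0.2219] [ 0.6292 -0.1801  0.1029] | [ 0.5763 -0.2732  0.2218] [ 0.5746 -0.2714  0.1042] | [ 0.5143 -0.3583  0.2216] [ 0.5178 -0.3576  0.1043] | 44.95
[ 0.6314 -0.1848  0.2218] [ 0.6289 -0.1809  0.1028] | [ 0.5763 -0.2737  0.2221] [ 0.5735 -0.2715  0.1036] | [ 0.5149 -0.358   0.2225] [ 0.5168 -0.3582  0.105 ] | 45.0
[ 0.6314 -0.1849  0.2224] [ 0.6293 -0.1806  0.1025] | [ 0.5757 -0.2734  0.2219] [ 0.574  -0.2715  0.1032] | [ 0.5154 -0.3578  0.2219] [ 0.5154 -0.3578  0.1052] | 45.05
[ 0.6315 -0.1848  0.222 ] [ 0.629  -0.1811  0.1025] | [ 0.5757 -0.2733  0.222 ] [ 0.5754 -0.2712  0.1031] | [ 0.5156 -0.3577  0.2222] [ 0.5142 -0.3593  0.1052] | 45.1
[ 0.6316 -0.1851  0.222 ] [ 0.6291 -0.1804  0.1032] | [ 0.5757 -0.2722  0.2221] [ 0.575  -0.2716  0.1039] | [ 0.5158 -0.3576  0.2214] [ 0.5136 -0.359   0.1048] | 45.15
```

View pics/c17.png

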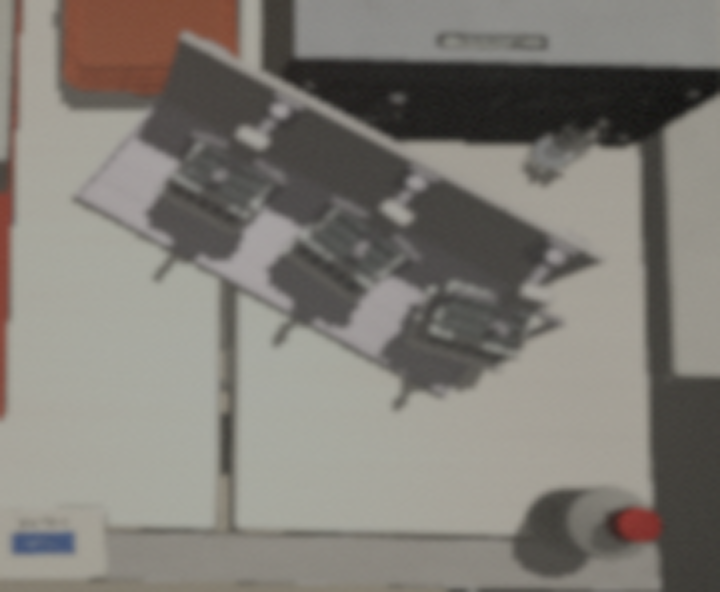

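Basket 3, on hook 1, still sways slightly, so I'll wait longer.

play_rows --increments '[[[0, 0, 0], [0, 0, 0], 1], [[0, 0, 0], [0, 0, 0], 1], [[0, 0, 0], [0, 0, 0], 1], [[0, 0, 0], [0, 0, 0], 1], [[0, 0, 0], [0, 0, 0], 1], [[0, 0, 0], [0, 0, 0], 1], [[0, 0, 0], [0, 0, 0], 1], [[0, 0, 0], [0, 0, 0], 1], [[0, 0, 0], [0, 0, 0], 1], [[0, 0, 0], [0, 0, 0], 1], [[0, 0, 0], [0, 0, 0], 1], [[0, 0, 0], [0, 0, 0], 1], [[0, 0, 0], [0, 0, 0], 1], [[0, 0, 0], [0, 0, 0], 1], [[0, 0, 0], [0, 0, 0], 1], [[0, 0, 0], [0, 0, 0], 1], [[0, 0, 0], [0, 0, 0], 1], [[0, 0, 0], [0, 0, 0], 1], [[0, 0, 0], [0, 0, 0], 1], [[0, 0, 0], [0, 0, 0], 1]]'

```text
time: 47.2
ee_pos: [0.372, 0.1931, 0.2518]
tcp_rot: [-180.0, -0.0, 146.5]
wrist_force: [0.8, 0.1, 0.8]
opening: -0.0001
grasp_force: 0.0
```

play_rows --increments '[[[0, 0, 0], [0, 0, 0], 1], [[0, 0, 0], [0, 0, 0], 1], [[0, 0, 0], [0, 0, 0], 1], [[0, 0, 0], [0, 0, 0], 1], [[0, 0, 0], [0, 0, 0], 1], [[0, 0, 0], [0, 0, 0], 1], [[0, 0, 0], [0, 0, 0], 1], [[0, 0, 0], [0, 0, 0], 1], [[0, 0, 0], [0, 0, 0], 1], [[0, 0, 0], [0, 0, 0], 1], [[0, 0, 0], [0, 0, 0], 1], [[0, 0, 0], [0, 0, 0], 1], [[0, 0, 0], [0, 0, 0], 1], [[0, 0, 0], [0, 0, 0], 1], [[0, 0, 0], [0, 0, 0], 1], [[0, 0, 0], [0, 0, 0], 1], [[0, 0, 0], [0, 0, 0], 1], [[0, 0, 0], [0, 0, 0], 1], [[0, 0, 0], [0, 0, 0], 1], [[0, 0, 0], [0, 0, 0], 1]]'

```text
time: 49.2
ee_pos: [0.3721, 0.1932, 0.2518]
tcp_rot: [180.0, 0.0, 146.5]
wrist_force: [-0.4, -0.1, -0.2]
opening: -0.0003
grasp_force: 0.0
```

play_rows --increments '[[[0, 0, 0], [0, 0, 0], 1], [[0, 0, 0], [0, 0, 0], 1], [[0, 0, 0], [0, 0, 0], 1], [[0, 0, 0], [0, 0, 0], 1], [[0, 0, 0], [0, 0, 0], 1], [[0, 0, 0], [0, 0, 0], 1], [[0, 0, 0], [0, 0, 0], 1], [[0, 0, 0], [0, 0, 0], 1], [[0, 0, 0], [0, 0, 0], 1], [[0, 0, 0], [0, 0, 0], 1], [[0, 0, 0], [0, 0, 0], 1], [[0, 0, 0], [0, 0, 0], 1], [[0, 0, 0], [0, 0, 0], 1], [[0, 0, 0], [0, 0, 0], 1], [[0, 0, 0], [0, 0, 0], 1], [[0, 0, 0], [0, 0, 0], 1], [[0, 0, 0], [0, 0, 0], 1], [[0, 0, 0], [0, 0, 0], 1], [[0, 0, 0], [0, 0, 0], 1], [[0, 0, 0], [0, 0, 0], 1]]'

```text
time: 51.2
ee_pos: [0.372, 0.1931, 0.2518]
tcp_rot: [180.0, -0.0, 146.5]
wrist_force: [0.3, 0.1, 0.2]
opening: -0.0001
grasp_force: 0.0
```

play_rows --increments '[[[0, 0, 0], [0, 0, 0], 1], [[0, 0, 0], [0, 0, 0], 1], [[0, 0, 0], [0, 0, 0], 1], [[0, 0, 0], [0, 0, 0], 1], [[0, 0, 0], [0, 0, 0], 1], [[0, 0, 0], [0, 0, 0], 1], [[0, 0, 0], [0, 0, 0], 1], [[0, 0, 0], [0, 0, 0], 1], [[0, 0, 0], [0, 0, 0], 1], [[0, 0, 0], [0, 0, 0], 1], [[0, 0, 0], [0, 0, 0], 1], [[0, 0, 0], [0, 0, 0], 1], [[0, 0, 0], [0, 0, 0], 1], [[0, 0, 0], [0, 0, 0], 1], [[0, 0, 0], [0, 0, 0], 1], [[0, 0, 0], [0, 0, 0], 1], [[0, 0, 0], [0, 0, 0], 1], [[0, 0, 0], [0, 0, 0], 1], [[0, 0, 0], [0, 0, 0], 1], [[0, 0, 0], [0, 0, 0], 1]]'

```text
time: 53.2
ee_pos: [0.372, 0.1932, 0.2518]
tcp_rot: [180.0, -0.0, 146.5]
wrist_force: [-0.6, 0.0, 0.5]
opening: -0.0006
grasp_force: 0.0
```

Run:
```python
from h import *
for i in range(10):
    o,p,d,c=cam("top"); W=cloud(p,d,c); w=W[120:250,255:420].copy(); w[w[...,0]>.66]=np.nan
    q=w[(w[...,2]>.207)&(w[...,2]<.235)]
    for s in ((.6325,-.1857),(.577,-.271),(.519,-.359)):
        t=q[np.hypot(*(q[:,:2]-s).T)<.03]
        b=w[(w[...,2]>.09)&(w[...,2]<.15)]; b=b[np.hypot(*(b[:,:2]-np.array(s)).T)<.055]
        print(t.mean(0).round(4),b.mean(0)[:2].round(4),end=" | ")
    print(o["time"])
```

```text
[ 0.6316 -0.1849  0.2221] [ 0.6285 -0.1805] | [ 0.5756 -0.2725  0.2222] [ 0.5747 -0.2722] | [ 0.5151 -0.358   0.2218] [ 0.5165 -0.3576] | 53.2
[ 0.6313 -0.185   0.2225] [ 0.6294 -0.1806] | [ 0.5757 -0.2725  0.2221] [ 0.5755 -0.2714] | [ 0.5151 -0.3579  0.2221] [ 0.5157 -0.3582] | 53.25
[ 0.6314 -0.1849  0.2221] [ 0.6292 -0.1804] | [ 0.5757 -0.2727  0.222 ] [ 0.5746 -0.2717] | [ 0.515  -0.3581  0.2215] [ 0.5164 -0.3581] | 53.3
[ 0.6316 -0.1851  0.2223] [ 0.6291 -0.1802] | [ 0.5756 -0.2726  0.2228] [ 0.5744 -0.2721] | [ 0.5153 -0.3576  0.2216] [ 0.5172 -0.3584] | 53.35
[ 0.6315 -0.1851  0.222 ] [ 0.6292 -0.1806] | [ 0.5758 -0.2725  0.2223] [ 0.5747 -0.2719] | [ 0.5149 -0.3581  0.2217] [ 0.5162 -0.3577] | 53.4
[ 0.6315 -0.1849  0.2219] [ 0.6289 -0.1804] | [ 0.5758 -0.2724  0.2226] [ 0.575  -0.2715] | [ 0.5152 -0.3578  0.2219] [ 0.5165 -0.358 ] | 53.45
[ 0.6316 -0.1849  0.2215] [ 0.6289 -0.1806] | [ 0.5755 -0.2724  0.2225] [ 0.5752 -0.2719] | [ 0.5151 -0.358   0.2219] [ 0.5165 -0.3582] | 53.5
[ 0.6313 -0.1849  0.2218] [ 0.6288 -0.1814] | [ 0.5758 -0.2724  0.2218] [ 0.5748 -0.2717] | [ 0.515  -0.3578  0.222 ] [ 0.5161 -0.3579] | 53.55
[ 0.6314 -0.185   0.2222] [ 0.6288 -0.1805] | [ 0.5756 -0.2725  0.2222] [ 0.5747 -0.272 ] | [ 0.5151 -0.3579  0.2223] [ 0.5162 -0.3582] | 53.6
[ 0.6315 -0.185   0.2215] [ 0.6292 -0.1807] | [ 0.5757 -0.2723  0.2216] [ 0.5754 -0.2719] | [ 0.5152 -0.3577  0.2218] [ 0.5164 -0.3579] | 53.65
```

```bash
python3 -c "
from workcell import workorder
print(workorder.job_done())"
```

```text
the job is handed in; nothing more can be done
None
```

All three baskets were hanging still, each on its own fully opened hook, the plunger had had three full strokes and the bottles and timer were not touched when I handed the job in; a knock set two baskets swinging around the strokes, so I waited until they settled, and no verdict came back.

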